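# Load the bag stapler with a new staple strip

## Robot

A 6-joint arm with a two-finger parallel gripper is mounted at the origin on the work surface. World frame = base frame: x ahead of the robot, y to its left, z up, the work surface at z = 0. Lengths are in m, angles in rad, forces in N, time in s.
With the tool pointing down it reaches from about 0.4 to 0.825 m from the base axis. Payload 7 kg.
Tool frame: the origin (TCP) lies between the finger pads; the fingertips stand 17 mm ahead of it and the grasp point (between the pads) lies 2 mm behind it; x points along the fingers, z is the direction in which the jaws open and shut, and the axes are right-handed (so a half turn about x gives the same grasp; the last joint's range is limited). The gripper opens to 88 mm and grips with 3 to 60 N. Pads are 19 mm wide; open, the fingers measure 130 mm over their backs; the gripper's body (78 mm by 193 mm) begins 47 mm behind the grasp point.
Start: joints at [1.421, 0.359, 0.012, 0, -1.224, -0.288], TCP at [0.286, 0.611, 0.244] pointing down, gripper open.
Joint ranges: [-3.07, 3.07], [-1.43, 2.12], [-1.02, 1.25], [-3.03, 1.67], [-3.05, -0], [-3.03, 3.03]. Speed limits (rad/s): [2.39, 2.39, 3.01, 3.14, 3.14, 3.14].

## Interface

Orientations are given as [roll, pitch, yaw] about the fixed x, y, z axes, in that order (R = Rz(yaw) Ry(pitch) Rx(roll)).
In Python, from station import * gives the robot as it stands.
- The arm moves only by the tool step_arm, never from a script. Its argument "deltas" is a list of rows, each a list of 5 numbers: the shift along the tool's x, y, z in cm, then the turn about the tool's x in degrees, then the closure, from 0 (fully open) to 1 (shut). In form: [[dx, dy, dz, roll, fingers], ...]. A call has exactly 10 rows; each row is the pose to reach, as a shift and turn from the pose commanded when the call began, along the tool's axes at that moment; what a row does not reach only later rows make up. A row lasts 1/12 s, in which the tool goes at most 41.7 mm and 7.16 degrees, less where a joint would pass 70% of its speed; a pose out of reach is approached as far as the arm can. A call with a gripper value outside its range is refused whole. The fingers move at their own pace and stop on an object; "squeeze" is the grip in N (left out, the last holds). Time passes only in rows, so rows that repeat a pose let the fingers close, or fill a call up. It gives the time, the measured TCP pose, the force and the opening at its end, in the units of the state.
- get_state(): the state, without advancing time (a new reading comes with each control period).
- grab_frame(name): name is "scene" or "top" or "wrist"; returns a dict with "pixels" (480x640x3 uint8, red, green, blue), "range_z" (480x640 float32, m along the optical axis (not along the pixel's ray), 0 where there is no reading), "fx", "fy", "cx", "cy" (pixels), "k1" (the pictures are not rectified: a ray, as slopes to the right and down, at radius r is drawn at 1 + k1 r^2 times it, then the intrinsics apply), "view" (4x4, takes a point from world to camera coordinates); the wrist camera has in their place "hand_eye" (4x4, takes a point from camera to tool coordinates, whose origin is the TCP and whose axes are the tool frame's). Camera axes: x right, y down, z forward; pixel columns grow to the right and rows downward; lengths in m; the calibration is good to about 2 mm. A picture is of the moment at which its call begins: read the wrist's pose just before it.
- job_done(): hands the job in, once; it reports no verdict.
Trained networks look in the newest picture that a camera, given by its name, has taken for a name from the list of things; names that differ only in an ending like _2 or _b are one class to them, and where a whole thing is asked for, a point or a joint stands for the part that bears it (a point fixed in the world has none). Each returns a list of dicts, best first, with "conf" (0 to 1); they miss things now and then, are a little off and sometimes report something else, mostly with a low value. They report only what shows in the picture. A call takes as long as a camera call.
- boxes_of(thing, camera): "extent" ([left, top, right, bottom] in pixels, round what is visible of it).
- masks_of(thing, camera): "mask" (480x640 bool, what is visible of it) and "extent" ([left, top, right, bottom] in pixels, round what is visible of it).
The state is a dict: "t": time; "q": joint angles; "qd": joint speeds; "joint_efforts": joint torques, N m; "eef_pos": TCP position; "ee_rot": TCP orientation; "force": force on the tool from outside, world axes, zero at the start; "moment": the same for the moment, N m; "width": finger opening in m.
Only numpy, scipy, OpenCV 4.12 (cv2) and the standard library are available. Lean on these libraries where they do the work, as an engineer would, in place of code of your own. Each camera call takes 0.05 s, during which the arm holds its last target.

## Task

The bench stapler for closing paper bags is empty and its top rail stands open, sometimes only half-way, where it hangs in the way of loading. Load the strip of staples, legs down: push its back end against the orange spring follower until the front end drops in behind the nose plate and the strip lies on the floor of the channel, then let go and shut the top rail fully. Leave everything else on the counter standing where it is.

Things in the scene. Friction and masses are not known exactly. Their poses are not given: they have to be found in the camera images.
- strip_center (a point): A new strip of tall staples, one rigid steel bar: 76 mm long (its x), 13 wide (its y), 25 tall, 28 to 53 g, standing legs down. The point is its centre, 12.5 above its underside; both ends are alike. Loaded, its lower 9.5 mm lies between the channel's lips: hold it across its width by the upper half, fingertips 11 or more above its underside.
- seat (a point): Where the strip's centre must come to rest in the cream bench stapler (fixed; base 236 x 70 mm). Stapler axes: x along the magazine from nose (-x) to hinge (+x), z up. The magazine is an open steel channel, 16 mm wide inside; its floor is 12.5 below this point, its walls end 6.5 below it and flare outwards up to 3 below it (mouth 21 wide, 24 over all).
- nose (a point): Middle of the upper edge of the nose plate that closes the front of the channel, on its inner face: 38 mm to -x of seat and 5.5 below it. The plate is 4 mm thick (towards -x) and 26 wide; under it is a free throat. Axes are the stapler's.
- follower_face (a point): Middle of the front face of the orange spring follower, a block 13.5 mm wide that slides along the channel (stapler x); its top is 11 above this point and 23 above the channel floor. With the magazine empty this face stands only 24 from the nose plate, so the strip has to push it back (it can go 64, and is back 52 when the strip is loaded).
- follower_block (a joint): How far the follower is pushed back towards the hinge, m: 0 at its front stop, 0.064 at its rear stop. The spring drives it to the nose with about 2.5 N at 0 and 5.3 N at 0.052.
- top_rail (a joint): Angle of the stapler's hinged top rail, rad: 0 shut over the magazine, 1.57 upright, 1.7 its stop. It starts anywhere from 0.75 to 1.6; below about 1.3 it hangs in the way of a hand over the magazine. The hinge is stiff (about 0.3 N m), so it stays where it is put, up or down, and must be pressed right down to shut.
- hinge (a point): Centre of the top rail's hinge pin, which runs along the stapler's y (axes as for seat). The rail is 34 mm wide and reaches 205 from the pin. Its outer side lies 12 beyond the pin's centre line, 16 at the pad; its skirts end 14 below that line. Shut, it passes 3 above the loaded strip. Cheeks stand 18 to 24 to each side of the pin, up to 12 above it, 27 fore and aft.
- pad (a point): Middle of the surface of the dark palm pad on the outer side of the top rail's free end, 158.5 mm along the rail from the hinge pin; 85 long (its x, towards the hinge), 30 wide; z points out of the pad (up when shut). Push here to shut the rail.
- strip: The same staple strip; origin under its centre, on its underside.
- bowl_a_center (a point): Bystander: a speckled brown stoneware side bowl, 110 across, 48 tall; point at its middle, 24 up (mm). Leave it alone.
- bowl_b_center (a point): Bystander: a second, identical speckled brown stoneware bowl, 110 across, 48 tall; point at its middle, 24 up (mm). Leave it alone.
- jar_center (a point): Bystander: a screw-top glass jar with a brass lid, 74 across, 120 tall; point at its middle, 60 up (mm). Leave it alone.
- red_box_center (a point): Bystander: a red plastic sealing container, 93 x 123 (its y), 56 tall; point at its middle, 28 up (mm). Leave it alone.
- chopsticks_center (a point): Bystander: stainless chopsticks 215 long (along its x) on a white ceramic holder 36 wide, 20 tall over all; point at its middle, 10 up (mm). Leave it alone.
- pepper_mill_center (a point): Bystander: a turned walnut pepper mill, 56 across, 147 tall; point at its middle, 73 up (mm). Leave it alone.
- tea_carton_center (a point): Bystander: a brown cardboard tea carton, 64 x 52, 93 tall; point at its middle, 46 up (mm). Leave it alone.
- tin_center (a point): Bystander: a round dark green tea tin, 72 across, 92 tall; point at its middle, 46 up (mm). Leave it alone.

How it is judged:
On the way, in this order (a step that is already met when the one before it is completed fails the run):
1. the strip lies in the channel, against the nose plate, with the follower sprung against its back end, let go, with the top rail still open (x of strip_center in the frame of seat between -0.004 and 0.004 m and y of strip_center in the frame of seat between -0.003 and 0.003 m and z of strip_center in the frame of seat between -0.003 and 0.003 m and angle between the x axis of strip_center and the x axis of seat, either way round below 0.06 rad and angle between strip_center's own z axis and vertical below 0.06 rad and value of joint follower_block between 0.046 and 0.058 m and value of joint top_rail above 0.3 rad and contact force between the fingers and strip below 0.1 N), for 0.2 s.
2. the top rail is shut over it (value of joint top_rail below 0.04 rad), for 0.2 s.
At the end, for the whole second after the job is handed in: The strip lies on the channel floor (height within 3 mm, sideways within 3 mm, level and in line within 0.06 rad), its front within 4 mm of the nose plate, the follower bearing on its back end (pushed back 46 to 58 mm), the top rail shut to within 0.04 rad, all at rest (x of strip_center in the frame of seat between -0.004 and 0.004 m and y of strip_center in the frame of seat between -0.003 and 0.003 m and z of strip_center in the frame of seat between -0.003 and 0.003 m and angle between the x axis of strip_center and the x axis of seat, either way round below 0.06 rad and angle between strip_center's own z axis and vertical below 0.06 rad and value of joint follower_block between 0.046 and 0.058 m and value of joint top_rail below 0.04 rad and velocity of joint top_rail below 0.05 rad/s and linear speed of strip below 0.02 m/s); the robot touches nothing.
It fails at once if a bystander is shoved more than 25 mm or tipped (distance of any of bowl_a_center, bowl_b_center, jar_center, red_box_center, chopsticks_center, pepper_mill_center, tea_carton_center, tin_center from where it was at the start of the episode above 0.025 m or angle between any of bowl_a_center, bowl_b_center, jar_center, red_box_center, chopsticks_center, pepper_mill_center, tea_carton_center, tin_center's own z axis and vertical above 0.35 rad).
It also fails if it takes over 64 s, if anything falls off the work surface, if the arm or the gripper's body presses on something with over 40 N, if the wrist force passes 120 N, or if a joint passes its speed limit or range.

## Working session

There is one attempt and no reset: what is moved stays moved. The work goes in short steps, Python scripts to look and compute and a tool call to move; the robot and the scene stay as the last step left them, time stands still between calls to the robot, and variables do not carry over. Pictures are saved under pics/ and viewed, and the job is handed in when it is done.

Besides the shell and the picture viewer there is one more tool, called after "Request:" as name([rows], argument=value, ...), one row to a line, values as JSON. step_arm: Moves the arm, as the interface text tells. Its arguments: {"type":"object","properties":{"deltas":{"type":"array"},"squeeze":{"type":"number"}},"required":["deltas"]}

```bash
ls; mkdir -p pics; cat > h.py <<'E'
from station import *
import numpy as np, cv2
from scipy.spatial.transform import Rotation as R
def save(f,name,crop=None,scale=1):
    im=f["pixels"][:,:,::-1]
    if crop: im=im[crop[1]:crop[3],crop[0]:crop[2]]
    if scale!=1: im=cv2.resize(im,None,fx=scale,fy=scale,interpolation=cv2.INTER_CUBIC)
    cv2.imwrite("pics/"+name,im)
def T_tool(s):
    T=np.eye(4);T[:3,:3]=R.from_euler("xyz",s["ee_rot"]).as_matrix();T[:3,3]=s["eef_pos"];return T
def c2w(f,s=None):
    return np.linalg.inv(f["view"]) if "view" in f else T_tool(s)@np.array(f["hand_eye"])
def slopes(f,uv):
    uv=np.atleast_2d(np.array(uv,float))
    K=np.array([[f["fx"],0,f["cx"]],[0,f["fy"],f["cy"]],[0,0,1.]])
    return cv2.undistortPoints(uv.reshape(-1,1,2),K,np.array([f["k1"],0,0,0,0.])).reshape(-1,2)
def pts(f,uv,s=None):
    uv=np.atleast_2d(np.array(uv)).astype(int)
    z=f["range_z"][uv[:,1],uv[:,0]]
    a=slopes(f,uv);ok=z>0
    P=np.c_[a*z[:,None],z,np.ones(len(z))]
    P=(c2w(f,s)@P.T).T[:,:3];P[~ok]=np.nan
    return P
def maskpts(f,m,s=None):
    v,u=np.nonzero(m);P=pts(f,np.c_[u,v],s);return P[~np.isnan(P[:,0])]
def onplane(f,uv,zw,s=None):
    M=c2w(f,s);a=slopes(f,uv);d=np.c_[a,np.ones(len(a))]@M[:3,:3].T;o=M[:3,3]
    return o+d*((zw-o[2])/d[:,2])[:,None]
def proj(f,P,s=None):
    V=np.linalg.inv(c2w(f,s));p=np.atleast_2d(P)@V[:3,:3].T+V[:3,3];a=p[:,:2]/p[:,2:];r=(a**2).sum(1)
    a=a*(1+f["k1"]*r)[:,None];return np.c_[a[:,0]*f["fx"]+f["cx"],a[:,1]*f["fy"]+f["cy"]]
E
python3 - <<'E'
from h import *
s=get_state();print(s)
for n in ["scene","top","wrist"]:
    f=grab_frame(n);save(f,n+"0.png");print(n,f["fx"],f["k1"],np.round(c2w(f,s),3).tolist())
    for t in ["strip","seat","top_rail","follower_block","pad","bowl_a_center","bowl_b_center","jar_center","red_box_center","chopsticks_center","pepper_mill_center","tea_carton_center","tin_center"]:
        r=masks_of(t,n)
        for d in r[:2]:
            P=maskpts(f,d["mask"],s)
            if len(P): print(n,t,round(d["conf"],2),np.round(d["extent"]),np.round(np.median(P,0),3),np.round(np.percentile(P,5,axis=0),3),np.round(np.percentile(P,95,axis=0),3))
E
```

```text
pics
{'t': 0.0, 'q': array([ 1.42109652e+00,  3.59384145e-01,  1.10286704e-02, -3.40181431e-04,
       -1.22408205e+00, -2.88095786e-01]), 'qd': array([-1.10399076e-03,  3.87047006e-05, -5.01220497e-04,  1.42490619e-04,
        1.25318067e-03, -7.66010471e-04]), 'joint_efforts': array([-1.51809985e-03, -5.82716274e+01,  2.93045425e+01,  6.99707955e+00,
        6.85101666e-03, -1.68971201e-04]), 'eef_pos': array([0.28599341, 0.61089955, 0.24261309]), 'ee_rot': array([ 0.09568192,  1.56912425, -1.91302586]), 'force': array([0.35619093, 1.0536567 , 0.31940355]), 'moment': array([ 0.01370962, -0.03029577,  0.0244094 ]), 'width': 0.08750467011115468}
scene 592.3025278723254 -0.0033731862446275017 [[-0.751, 0.38, -0.54, 1.249], [0.66, 0.437, -0.61, 0.91], [0.004, -0.815, -0.58, 0.847], [0.0, 0.0, 0.0, 1.0]]
scene strip 0.73 [382. 285. 412. 309.] [0.494 0.326 0.021] [0.457 0.315 0.003] [0.526 0.329 0.027]
scene seat 0.57 [210. 120. 301. 238.] [ 0.548 -0.139  0.05 ] [ 0.485 -0.199  0.011] [ 0.597 -0.023  0.246]
scene seat 0.52 [131. 190. 163. 222.] [ 0.748 -0.238  0.092] [ 0.724 -0.288  0.03
[... 3157 characters left out ...]
_center 0.91 [204. 197. 234. 224.] [0.606 0.32  0.129] [0.588 0.305 0.017] [0.628 0.344 0.147]
top tea_carton_center 0.96 [302. 128. 325. 163.] [0.765 0.113 0.093] [0.742 0.09  0.021] [0.801 0.137 0.097]
top tea_carton_center 0.17 [444. 138. 483. 174.] [ 0.748 -0.246  0.091] [ 0.722 -0.281  0.02 ] [ 0.78  -0.223  0.096]
top tin_center 0.71 [444. 137. 483. 174.] [ 0.749 -0.246  0.091] [ 0.722 -0.281  0.016] [ 0.782 -0.223  0.096]
wrist 353.566001162258 0.01833502760044946 [[-0.423, -0.874, -0.238, 0.35], [-0.906, 0.409, 0.109, 0.582], [0.002, 0.262, -0.965, 0.384], [0.0, 0.0, 0.0, 1.0]]
wrist red_box_center 0.66 [483.   1. 640.  84.] [0.345 0.373 0.056] [0.318 0.318 0.018] [0.382 0.403 0.057]
```

View pics/scene0.png

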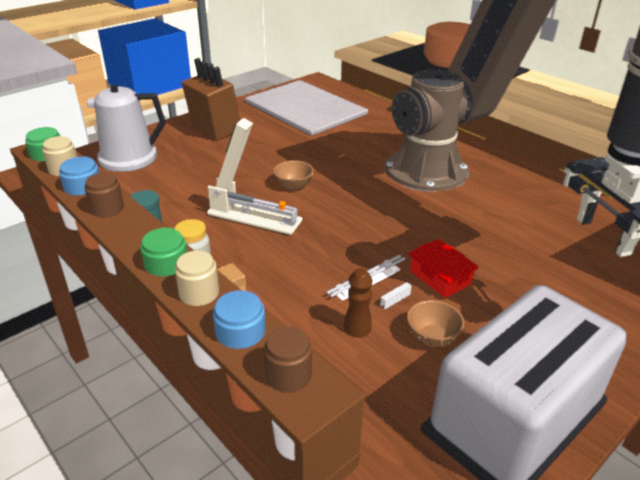

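View pics/top0.png

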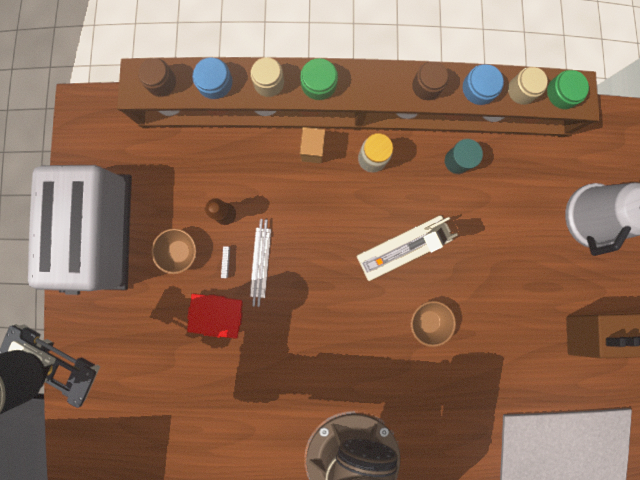

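The strip stands at about (225,262) in the top view, near the chopsticks. The stapler runs from its nose at (362,268) to its hinge at (440,237), with the rail nearly upright. Next I'll measure both more closely.

```bash
python3 - <<'E'
from h import *
s=get_state();print(s["t"],np.round(T_tool(s),3).tolist())
f=grab_frame("top");np.savez("top.npz",**f)
g=grab_frame("scene");np.savez("scene.npz",**g)
save(f,"topc.png",(340,190,480,300),5);save(g,"scenec.png",(190,110,320,250),4)
for fr,nm in((f,"top"),(g,"scene")):
    u,v=np.meshgrid(range(640),range(480));P=pts(fr,np.c_[u.ravel(),v.ravel()])
    px=fr["pixels"].reshape(-1,3).astype(int)
    # strip
    m=(abs(P[:,0]-.49)<.06)&(abs(P[:,1]-.322)<.03)&(P[:,2]>.018)&(P[:,2]<.035)
    Q=P[m][:,:2];r=cv2.minAreaRect(Q.astype(np.float32));print(nm,"strip",len(Q),r,np.median(P[m][:,2]))
    # base
    m=(abs(P[:,0]-.53)<.12)&(abs(P[:,1]+.1)<.14)&(P[:,2]>.007)&(P[:,2]<.3)
    Q=P[m];r=cv2.minAreaRect(Q[:,:2][Q[:,2]<.03].astype(np.float32));print(nm,"base",r)
    o=(px[:,0]>200)&(px[:,1]>80)&(px[:,1]<170)&(px[:,2]<80)&m
    print("orange",o.sum(),np.round(np.median(P[o],0),3) if o.any() else 0)
    # rail
    h=Q[Q[:,2]>.12];print("rail hi",len(h));
    for lo in np.arange(.06,.28,.02):
        k=Q[(Q[:,2]>=lo)&(Q[:,2]<lo+.02)]
        if len(k):print(round(lo,2),len(k),np.round(k.mean(0),3))
E
```

```text
2.1 [[-0.0, 0.906, -0.424, 0.286], [-0.0, -0.424, -0.906, 0.611], [-1.0, 0.0, 0.0, 0.244], [0.0, 0.0, 0.0, 1.0]]
top strip 178 ((0.48986226320266724, 0.32327383756637573), (0.014181641861796379, 0.07433014363050461), 86.22742462158203) 0.02457349982543977
top base ((0.532299280166626, -0.10581132769584656), (0.2620208263397217, 0.21749992668628693), 89.5941390991211)
orange 28 [ 0.497 -0.048  0.068]
rail hi 409
0.06 204 [ 0.535 -0.122  0.066]
0.08 100 [ 0.578 -0.198  0.085]
0.1 18 [ 0.573 -0.19   0.109]
0.12 20 [ 0.567 -0.184  0.13 ]
0.14 17 [ 0.567 -0.175  0.15 ]
0.16 9 [ 0.568 -0.157  0.173]
0.18 16 [ 0.562 -0.158  0.194]
0.2 23 [ 0.556 -0.159  0.21 ]
0.22 23 [ 0.555 -0.149  0.23 ]
0.24 95 [ 0.539 -0.13   0.256]
0.26 206 [ 0.538 -0.134  0.264]
scene strip 215 ((0.4899613857269287, 0.3215230405330658), (0.018282538279891014, 0.07727833092212677), 88.67064666748047) 0.024633893827743947
scene base ((0.522739589214325, -0.10866425931453705), (0.17737919092178345, 0.2175741195678711), 1.8143277168273926)
orange 42 [ 0.5   -0.048  0.067]
rail hi 884
0.06 352 [ 0.555 -0.153  0.067]
0.08 148 [ 0.576 -0.189  0.087]
0.1 96 [ 0.569 -0.179  0.11 ]
0.12 97 [ 0.564 -0.172  0.13 ]
0.14 102 [ 0.563 -0.165  0.15 ]
0.16 103 [ 0.557 -0.158  0.171]
0.18 109 [ 0.556 -0.151  0.191]
0.2 120 [ 0.552 -0.145  0.21 ]
0.22 126 [ 0.549 -0.138  0.23 ]
0.24 128 [ 0.546 -0.129  0.251]
0.26 99 [ 0.541 -0.132  0.264]
```

```bash
ls pics
```

```text
scene0.png
scenec.png
top0.png
topc.png
wrist0.png
```

View pics/topc.png

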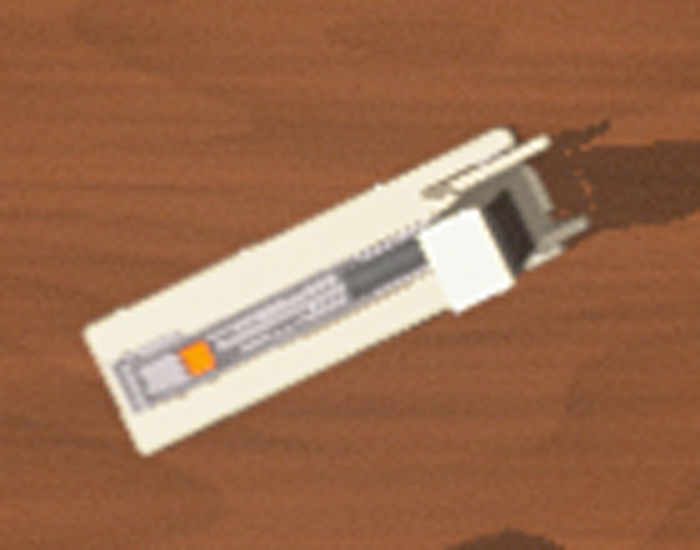

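View pics/scenec.png

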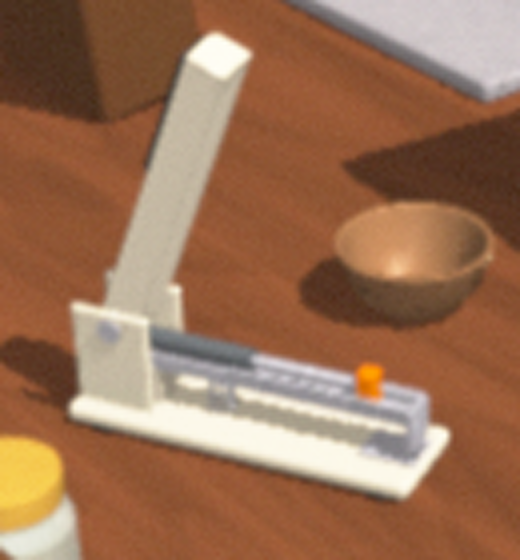

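```bash
python3 - <<'E'
from h import *
f=dict(np.load("top.npz"))
u,v=np.meshgrid(range(640),range(480));P=pts(f,np.c_[u.ravel(),v.ravel()])
px=f["pixels"].reshape(-1,3).astype(int)
m=(abs(P[:,0]-.53)<.12)&(abs(P[:,1]+.1)<.14)&(P[:,2]>.007)&(P[:,2]<.025)&(px.min(1)>150)
Q=P[m];print(len(Q),np.median(Q[:,2]))
c=np.array([[357,255.4],[369,281.4],[442,216]]);W=onplane(f,c,np.median(Q[:,2]));print(np.round(W,4))
d=W[2]-W[0];print(np.degrees(np.arctan2(d[1],d[0])),np.linalg.norm(W[1]-W[0]),np.linalg.norm(d))
e=W[1]-W[0];print(np.degrees(np.arctan2(e[1],e[0]))-90+180)
g=dict(np.load("scene.npz"))
P=pts(g,np.c_[u.ravel(),v.ravel()]);m=(abs(P[:,0]-.55)<.1)&(abs(P[:,1]+.15)<.1)&(P[:,2]>.1)&(P[:,2]<.262)
Q=P[m];c=Q.mean(0);_,S,V=np.linalg.svd(Q-c);print(c,S,V)
E
```

```text
1393 0.01617374780877401
[[ 5.106e-01 -5.000e-04  1.620e-02]
 [ 4.472e-01 -3.070e-02  1.620e-02]
 [ 6.111e-01 -2.121e-01  1.620e-02]]
-64.59795514752932 0.07018466332807127 0.2342547367527292
-64.54399301504051
[ 0.55590879 -0.15191518  0.18781314] [1.54434037 0.44096324 0.21237739] [[ 0.16409116 -0.33070082 -0.92936056]
 [-0.98111799 -0.15249408 -0.1189666 ]
 [-0.10237963  0.93133373 -0.34947945]]
```

Request:
step_arm([
  [0,2.8,2.9,4,0],
  [0,5.6,5.8,8,0.3],
  [0,8.4,8.7,12,0.6],
  [0,11.2,11.6,16,1],
  [0,14,14.5,20,1],
  [0,16.8,17.4,24,1],
  [0,19.6,20.3,28,1],
  [0,22.4,23.2,32,1],
  [0,25.2,26.1,36,1],
  [0,28,29,39.6,1],
], squeeze=10)

```text
t: 3.03
eef_pos: [0.417, 0.2281, 0.244]
ee_rot: [-2.739, 1.57, 0.842]
force: [0.7, 0.6, 0.1]
width: 0.0335
```

```bash
cat >> h.py <<'E'
def go(target,yaw_d=None):
    s=get_state();T=T_tool(s);d=T[:3,:3].T@(np.array(target)-T[:3,3])*100
    yv=T[:3,1];yaw=np.degrees(np.arctan2(yv[1],yv[0]))
    print("t",s["t"],"tcp",np.round(T[:3,3],4),"yaw(y)",round(yaw,2),"F",np.round(s["force"],1),"w",round(s["width"],4),"q",np.round(s["q"],2));print("delta cm",np.round(d,2),"rows",round(np.linalg.norm(d)/4.17,1), "roll", None if yaw_d is None else round(yaw-yaw_d,2))
E
python3 -c "
from h import *
go([.525,-.085,.25],-64.6)"
```

```text
t 3.0333 tcp [0.417  0.2281 0.244 ] yaw(y) -64.86 F [0.7 0.6 0.1] w 0.0335 q [ 0.92  0.02 -0.41  0.   -1.14 -0.48]
delta cm [-0.62 32.93  3.52] rows 7.9 roll -0.26
```

Request:
step_arm([
  [0,4,0.4,0,1],
  [-0.2,8,0.8,0,1],
  [-0.3,12,1.2,0,1],
  [-0.4,16,1.7,0,1],
  [-0.5,20,2.1,0,1],
  [-0.6,24,2.6,0,1],
  [-0.6,28,3,0,1],
  [-0.6,31,3.3,0,1],
  [-0.6,33,3.5,0,1],
  [-0.6,33,3.5,0,1],
])

```text
t: 3.87
eef_pos: [0.527, -0.0865, 0.2492]
ee_rot: [0.548, 1.57, -2.155]
force: [0.3, 0.4, 0.3]
width: 0.0006
```

```bash
python3 -c "
from h import *
go([.564,-.169,.25],-64.6)
s=get_state();w=grab_frame('wrist');save(w,'w1.png')
g=grab_frame('scene');save(g,'s1.png',(150,60,350,260),3)"
```

```text
t 3.8667 tcp [ 0.527  -0.0865  0.2492] yaw(y) -64.87 F [0.3 0.4 0.3] w 0.0006 q [ 0.21  0.12 -0.29  0.   -1.16  0.23]
delta cm [-0.07  9.04  0.16] rows 2.2 roll -0.27
```

View pics/w1.png

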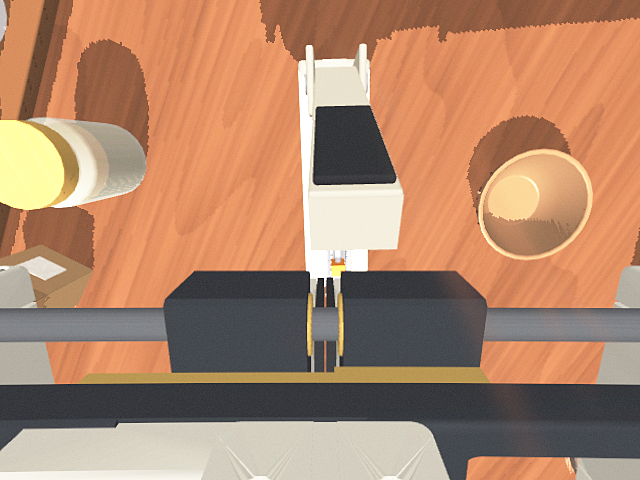

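View pics/s1.png

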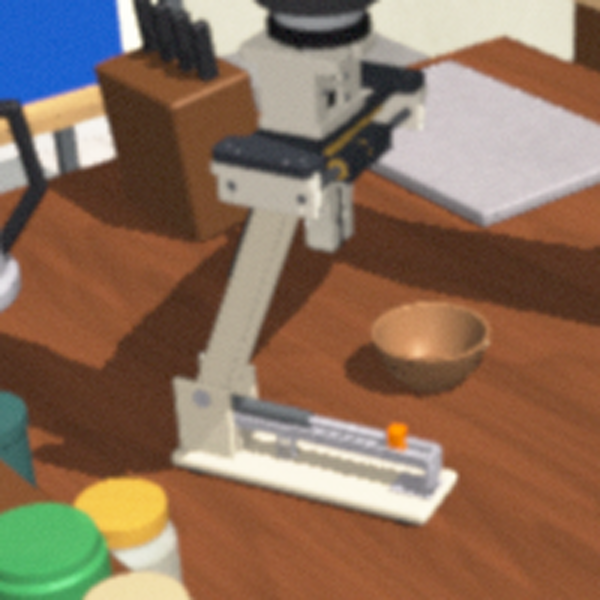

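The wrist view shows the rail tip with its pad at (350,145), just ahead of the closed fingers. I'll push it toward the hinge.

Request:
step_arm([
  [0,1.5,0,0,1],
  [0,3,0,0,1],
  [0,4,0,0,1],
  [0,5,0,0,1],
  [0,6,0,0,1],
  [0,7,0,0,1],
  [0,8,0,0,1],
  [0,8.5,0,0,1],
  [0,9.2,0.1,0,1],
  [0,9.2,0.1,0,1],
])

```text
t: 4.8
eef_pos: [0.565, -0.168, 0.2492]
ee_rot: [0.18, 1.57, -2.52]
force: [0.4, -0.2, -0.0]
width: 0.0004
```

```bash
cat >> h.py <<'E'
d3=np.array([np.cos(np.radians(-64.6)),np.sin(np.radians(-64.6)),0])
def rail(g,lo=.11,hi=.24):
    # side edge points of rail seen by scene cam: slope in stapler frame
    u,v=np.meshgrid(range(640),range(480));P=pts(g,np.c_[u.ravel(),v.ravel()])
    o=np.array([.5296,-.122,0]);n=np.array([-d3[1],d3[0],0])
    x=(P-o)@d3;y=(P-o)@n
    m=(abs(y)<.03)&(x>-.11)&(x<.16)&(P[:,2]>lo)&(P[:,2]<hi)
    xs=x[m];zs=P[m,2];out=[]
    for z in np.arange(lo,hi,.02):
        k=(zs>=z)&(zs<z+.02)
        if k.sum()>5: out.append((round(z+.01,2),k.sum(),round(np.percentile(xs[k],10),4),round(np.percentile(xs[k],50),4),round(np.percentile(xs[k],90),4)))
    return out
E
python3 -c "
from h import *
go([.564,-.169,.25],-64.6)
g=grab_frame('scene');save(g,'s2.png',(150,60,350,260),3)
for r in rail(g):print(r)"
```

```text
t 4.8 tcp [ 0.565  -0.168   0.2492] yaw(y) -64.73 F [ 0.4 -0.2 -0. ] w 0.0004 q [ 0.04  0.22 -0.17  0.   -1.18  0.4 ]
delta cm [-0.08  0.05  0.13] rows 0.0 roll -0.13
(np.float64(0.12), np.int64(108), np.float64(0.0744), np.float64(0.0835), np.float64(0.0925))
(np.float64(0.14), np.int64(119), np.float64(0.0732), np.float64(0.0829), np.float64(0.093))
(np.float64(0.16), np.int64(112), np.float64(0.0734), np.float64(0.0828), np.float64(0.0923))
(np.float64(0.18), np.int64(121), np.float64(0.0725), np.float64(0.0814), np.float64(0.0925))
(np.float64(0.2), np.int64(136), np.float64(0.0737), np.float64(0.0819), np.float64(0.0942))
(np.float64(0.22), np.int64(87), np.float64(0.0718), np.float64(0.0826), np.float64(0.0954))
(np.float64(0.24), np.int64(60), np.float64(0.0479), np.float64(0.0755), np.float64(0.0957))
```

View pics/s2.png

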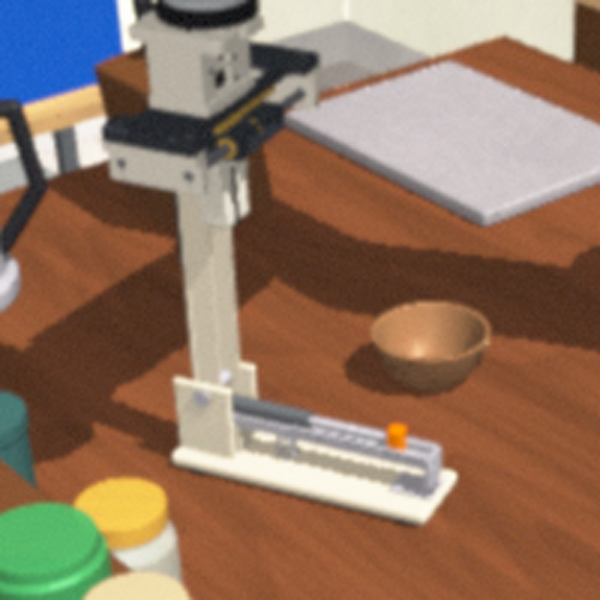

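The rail is upright now, at about 1.56 rad. I'll back off, open the fingers and look down on the magazine.

Request:
step_arm([
  [0,-3,0,0,1],
  [0,-7,0,0,0.5],
  [0,-11,0,0,0],
  [0,-14,0,0,0],
  [0,-16,0,0,0],
  [0,-16,0,0,0],
  [0,-16,0,0,0],
  [0,-16,0,0,0],
  [0,-16,0,0,0],
  [0,-16,0,0,0],
])

```text
t: 5.68
eef_pos: [0.4965, -0.023, 0.2493]
ee_rot: [0.068, 1.57, -2.633]
force: [-0.1, 0.9, 0.3]
width: 0.0547
```

```bash
python3 -c "
from h import *
go([.49,.322,.2],-2)
s=get_state();w=grab_frame('wrist');save(w,'w2.png');np.savez('w2.npz',**w);np.save('w2T.npy',T_tool(s))
g=grab_frame('scene')
for r in rail(g,.1,.28):print(*r)"
```

```text
t 5.6833 tcp [ 0.4965 -0.023   0.2493] yaw(y) -64.75 F [-0.1  0.9  0.3] w 0.0547 q [ 0.35  0.06 -0.36  0.   -1.15  0.09]
delta cm [  4.92 -31.48 -14.13] rows 8.4 roll -62.75
0.11 104 0.0749 0.0832 0.0938
0.13 117 0.0736 0.0826 0.0918
0.15 122 0.0738 0.0817 0.0925
0.17 119 0.073 0.0823 0.0918
0.19 129 0.073 0.0825 0.0939
0.21 132 0.0721 0.0825 0.0943
0.23 161 -0.0956 0.0793 0.0914
0.25 185 -0.1043 0.0772 0.0918
0.27 178 0.0704 0.0793 0.0936
```

View pics/w2.png

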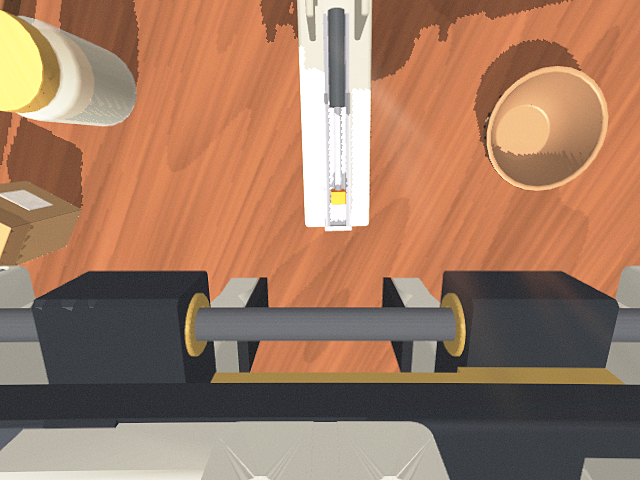

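```bash
python3 -c "
from h import *
w=dict(np.load('w2.npz'));save(w,'w2c.png',(290,100,390,240),4)
T=np.load('w2T.npy')
s=dict(eef_pos=T[:3,3],ee_rot=R.from_matrix(T[:3,:3]).as_euler('xyz'))
u,v=np.meshgrid(range(295,380),range(100,240));P=pts(w,np.c_[u.ravel(),v.ravel()],s)
o=np.array([.5296,-.122,0]);n=np.array([-d3[1],d3[0],0])
X=np.c_[(P-o)@d3,(P-o)@n,P[:,2]]
np.save('X2.npy',X)
for lo,hi in((.01,.025),(.04,.048),(.05,.06),(.062,.075)):
  k=(X[:,2]>lo)&(X[:,2]<hi);print(lo,k.sum(),np.round(np.percentile(X[k],[1,50,99],axis=0),4).tolist())
px=w['pixels'][100:240,295:380].reshape(-1,3).astype(int)
k=(px[:,2]<90)&(px[:,0]>200)&(px[:,1]>110);print('orange',k.sum(),np.round(np.percentile(X[k],[2,50,98],axis=0),4).tolist())
for v0 in range(110,236,6):
  r=X.reshape(140,85,3)[v0-100];print(v0,[ (int(1000*a[1]),int(1000*a[2])) for a in r[22:65:2] if a[2]>.01], round(np.nanmedian(r[38:46,0]),3))
"
```

```text
0.01 5157 [[-0.1166, -0.0328, 0.013], [-0.0498, 0.0149, 0.0164], [0.008, 0.0363, 0.0188]]
0.04 1189 [[-0.1098, -0.007, 0.0447], [-0.0523, 0.0028, 0.0465], [-0.0013, 0.0098, 0.0479]]
0.05 1336 [[-0.1133, -0.0105, 0.0505], [-0.0519, 0.0027, 0.0549], [0.0038, 0.0144, 0.0599]]
0.062 362 [[-0.0852, -0.0055, 0.062], [-0.0744, 0.0018, 0.0682], [0.0033, 0.0083, 0.0711]]
orange 991 [[nan, nan, nan], [nan, nan, nan], [nan, nan, nan]]
110 [(20, 16), (18, 16), (16, 16), (14, 55), (12, 54), (10, 52), (8, 47), (7, 47), (5, 45), (3, 61), (2, 61), (0, 59), (-2, 47), (-3, 48), (-5, 50), (-7, 54), (-8, 55), (-13, 15), (-15, 16), (-17, 17), (-19, 16), (-21, 17)] -0.004
116 [(20, 18), (18, 17), (16, 17), (14, 55), (12, 56), (10, 52), (8, 46), (7, 46), (5, 47), (3, 59), (2, 61), (0, 60), (-2, 45), (-3, 47), (-5, 50), (-7, 53), (-8, 54), (-13, 16), (-15, 16), (-17, 16), (-19, 15), (-21, 15)] -0.009
122 [(20, 17), (18, 15), (16, 17), (14, 17), (12, 55), (10, 52), (8, 45), (7, 45), (5, 47), (3, 61), (2, 61), (0, 60), (-2, 46), (-4, 46), (-5, 50), (-7, 54), (-9, 53), (-13, 16), (-15, 15), (-17, 15), (-19, 17
[... 3247 characters left out ...]
7), (19, 16), (16, 16), (14, 19), (12, 54), (10, 54), (8, 51), (6, 45), (4, 47), (2, 46), (0, 46), (-1, 46), (-3, 46), (-5, 45), (-6, 46), (-8, 55), (-10, 54), (-15, 16), (-17, 16), (-19, 16), (-21, 16), (-23, 16)] -0.098
218 [(21, 16), (19, 16), (17, 16), (14, 18), (12, 53), (10, 55), (8, 52), (6, 47), (4, 46), (2, 46), (0, 47), (-1, 46), (-3, 46), (-5, 46), (-7, 47), (-8, 55), (-10, 55), (-15, 16), (-17, 17), (-19, 18), (-21, 16), (-23, 16)] -0.104
224 [(21, 15), (19, 15), (17, 15), (14, 18), (12, 44), (10, 56), (8, 53), (6, 46), (4, 47), (2, 46), (0, 47), (-1, 47), (-3, 45), (-5, 46), (-7, 46), (-8, 55), (-10, 56), (-15, 14), (-17, 15), (-19, 14), (-21, 16), (-24, 15)] -0.11
230 [] -0.127
```

View pics/w2c.png

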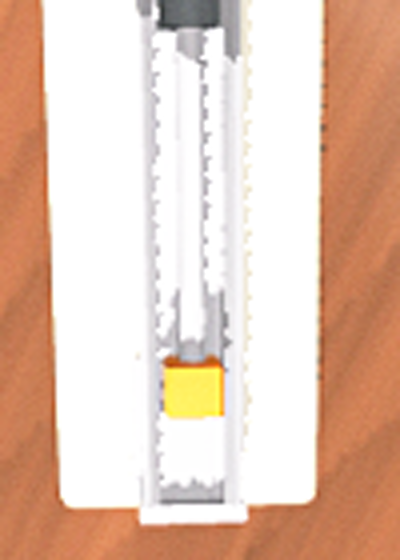

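```bash
python3 -c "
from h import *
w=dict(np.load('w2.npz'));T=np.load('w2T.npy')
s=dict(eef_pos=T[:3,3],ee_rot=R.from_matrix(T[:3,:3]).as_euler('xyz'))
o=np.array([.5296,-.122,0]);n=np.array([-d3[1],d3[0],0])
def L(P):return np.round(np.c_[(P-o)@d3,(P-o)@n,P[:,2]],4).tolist()
c=lambda a:np.array(a)/4+[290,100]
print('nose plate top inner/outer corners',L(onplane(w,c([[140,507],[247,507],[140,522],[247,522]]),.053,s)))
print('lips',L(onplane(w,c([[140,480],[243,480],[150,240],[240,240],[155,130],[237,130]]),.0555,s)))
print('orange top',L(onplane(w,c([[164,417],[222,417],[164,366],[222,366]]),.069,s)))
print('base',L(onplane(w,c([[60,507],[317,503],[48,100],[318,100]]),.016,s)))
# top cam check
f=dict(np.load('top.npz'));t=lambda a:np.array(a)/5+[340,190]
print('top orange',L(onplane(f,t([[179,350],[186,378],[207,340],[215,366]]),.069)))
print('top nose',L(onplane(f,t([[115,360],[137,410]]),.053)))
P=np.array([o+d3*x for x in(-.113,.0)])+[0,0,.0585]
print(P)
"
```

```text
nose plate top inner/outer corners [[-0.1111, 0.0128, 0.053], [-0.1112, -0.0134, 0.053], [-0.1149, 0.0128, 0.053], [-0.1149, -0.0135, 0.053]]
lips [[-0.1038, 0.0128, 0.0555], [-0.1039, -0.0121, 0.0555], [-0.0473, 0.0104, 0.0555], [-0.0473, -0.0104, 0.0555], [-0.023, 0.0092, 0.0555], [-0.023, -0.0093, 0.0555]]
orange top [[-0.0863, 0.0073, 0.069], [-0.0863, -0.0061, 0.069], [-0.0746, 0.0073, 0.069], [-0.0746, -0.0059, 0.069]]
base [[-0.1195, 0.0345, 0.016], [-0.1186, -0.0353, 0.016], [-0.0145, 0.0357, 0.016], [-0.0146, -0.0323, 0.016]]
top orange [[-0.0867, 0.0078, 0.069], [-0.0893, -0.0055, 0.069], [-0.0727, 0.0066, 0.069], [-0.0744, -0.0061, 0.069]]
top nose [[-0.1147, 0.0156, 0.053], [-0.1151, -0.0104, 0.053]]
[[ 0.48113033 -0.01992311  0.0585    ]
 [ 0.5296     -0.122       0.0585    ]]
```

Nose plate, lips and follower agree with the model: nose inner face at x −0.111 and follower face at −0.086 in my base-centred frame. Seat comes out at about (0.498, −0.056, 0.0585). Next I'll go and look at the strip.

Request:
step_arm([
  [0,-3.7,-0.6,-6.5,0],
  [0,-7.4,-1.2,-13,0],
  [0,-11.1,-1.9,-19.5,0],
  [0,-14.8,-2.5,-26,0],
  [0,-18.5,-3.1,-32.5,0],
  [0,-22.2,-3.7,-39,0],
  [0,-25.9,-4.4,-45.5,0],
  [0,-29.6,-5,-52,0],
  [0,-33.3,-5.6,-58,0],
  [0,-35.3,-6,-62.2,0],
])

```text
t: 6.62
eef_pos: [0.3989, 0.3254, 0.2494]
ee_rot: [2.661, 1.57, 1.054]
force: [0.1, 0.6, -0.0]
width: 0.0874
```

```bash
python3 -c "
from h import *
go([.49,.322,.12],-2.5)
s=get_state();w=grab_frame('wrist');save(w,'w3.png');np.savez('w3.npz',**w);np.save('w3T.npy',T_tool(s))
for d in masks_of('strip','wrist')[:2]:
  m=d['mask'];print(d['conf'],d['extent'],m.sum())
  P=maskpts(w,m,s);Q=P[(P[:,2]>.02)&(P[:,2]<.032)]
  print(len(Q),cv2.minAreaRect(Q[:,:2].astype(np.float32)),Q.mean(0),np.percentile(P[:,2],[5,50,95]))
"
```

```text
t 6.6167 tcp [0.3989 0.3254 0.2494] yaw(y) -2.11 F [ 0.1  0.6 -0. ] w 0.0874 q [ 1.07  0.09 -0.33  0.   -1.15  0.47]
delta cm [1.294e+01 9.110e+00 1.000e-02] rows 3.8 roll 0.39
0.94 [318.7, 84.8, 335.5, 161.6] 1105
1046 ((0.48908740282058716, 0.3230198919773102), (0.01290938537567854, 0.07459321618080139), 87.7333984375) [0.49010957 0.32289499 0.02531492] [0.01793657 0.02534118 0.02671668]
```

View pics/w3.png

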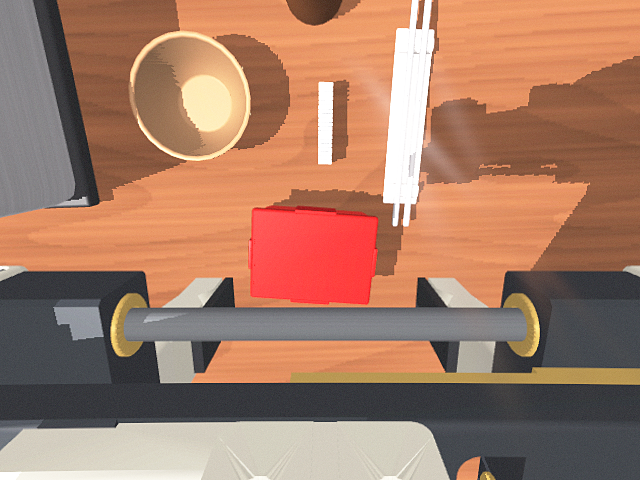

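The wrist view shows the strip at (326,123), with the red box below it and the chopsticks to the right. Its centre is (0.489, 0.323), yaw −2.3°. I'll go over it and descend with the fingers half open.

Request:
step_arm([
  [0,3,0,0,0.5],
  [1,6,0,0,0.5],
  [4,9,-0.1,0,0.5],
  [8,9,-0.1,0,0.5],
  [12,9,-0.1,0,0.5],
  [15,9,-0.1,0,0.5],
  [17,9,-0.1,0,0.5],
  [19,9,-0.1,0,0.5],
  [20.5,9,-0.1,0,0.5],
  [20.5,9,-0.1,0,0.5],
])

```text
t: 7.55
eef_pos: [0.4885, 0.317, 0.041]
ee_rot: [-0.696, 1.565, -2.313]
force: [0.0, -0.5, 0.4]
width: 0.044
```

```bash
python3 -c "
from h import *
go([.489,.323,.030],-2.3)
g=grab_frame('scene');save(g,'s3.png',(330,200,530,350),4)"
```

```text
t 7.55 tcp [0.4885 0.317  0.041 ] yaw(y) -2.63 F [ 0.  -0.5  0.4] w 0.044 q [ 0.91  0.42 -0.43 -0.   -0.73  0.61]
delta cm [ 1.1   0.03 -0.61] rows 0.3 roll -0.33
```

View pics/s3.png

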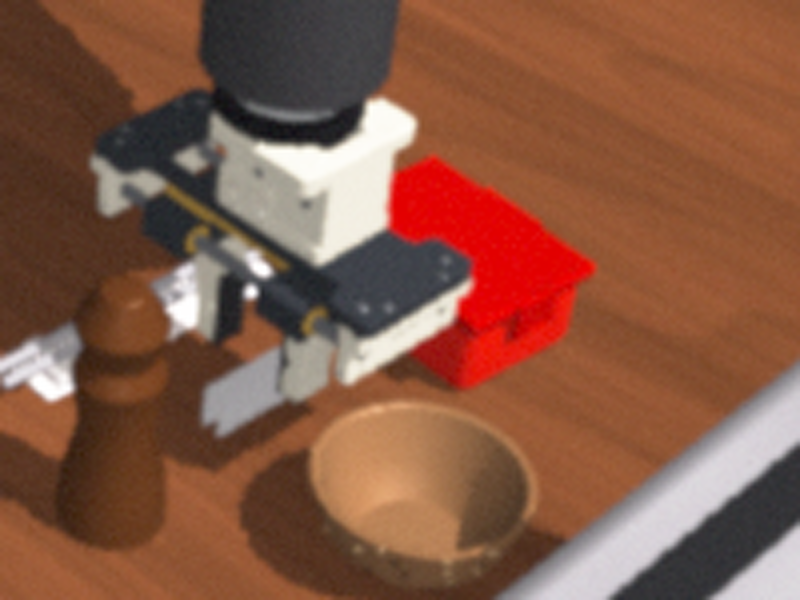

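Request:
step_arm([
  [0,0,-0.6,0,0.5],
  [0.4,0,-0.6,0,0.5],
  [0.8,0,-0.6,0,0.5],
  [1.1,0,-0.6,0,0.5],
  [1.1,0,-0.6,0,0.5],
  [1.1,0,-0.6,0,0.8],
  [1.1,0,-0.6,0,1],
  [1.1,0,-0.6,0,1],
  [1.1,0,-0.6,0,1],
  [1.1,0,-0.6,0,1],
], squeeze=35)

```text
t: 8.43
eef_pos: [0.4898, 0.3256, 0.0337]
ee_rot: [2.168, 1.571, 0.554]
force: [0.2, -1.6, -0.0]
width: 0.0163
```

```bash
python3 -c "
from h import *
go([.489,.323,.030],-2.3)"
```

```text
t 8.4333 tcp [0.4898 0.3256 0.0337] yaw(y) -2.48 F [ 0.2 -1.6 -0. ] w 0.0163 q [ 0.92  0.43 -0.42  0.   -0.71  0.61]
delta cm [ 0.37 -0.07  0.26] rows 0.1 roll -0.18
```

Request:
step_arm([
  [0,0,0,0,0.7],
  [0,0,0,0,0.7],
  [0.2,0,0.2,0,0.7],
  [0.35,0,0.2,0,0.7],
  [0.35,0,0.2,0,1],
  [0.35,0,0.2,0,1],
  [0.35,0,0.2,0,1],
  [0.35,0,0.2,0,1],
  [0.35,0,0.2,0,1],
  [0.35,0,0.2,0,1],
])

```text
t: 9.27
eef_pos: [0.4897, 0.3236, 0.03]
ee_rot: [-0.872, 1.571, -2.486]
force: [-1.0, 0.5, 0.7]
width: 0.0127
```

```bash
python3 -c "
from h import *
go([.489,.323,.030],-2.3)"
```

```text
t 9.2667 tcp [0.4897 0.3236 0.03  ] yaw(y) -2.48 F [-1.   0.5  0.7] w 0.0127 q [ 0.92  0.44 -0.43 -0.   -0.71  0.61]
delta cm [ 0.   -0.07  0.06] rows 0.0 roll -0.18
```

Gripped, width 12.7 mm. Now lift, travel and turn.

Request:
step_arm([
  [-3,0,0,0,1],
  [-6.5,0,0,0,1],
  [-10,0,0,0,1],
  [-11,-0.1,3,6,1],
  [-11,-0.2,7,13,1],
  [-11,-0.2,11,20,1],
  [-11,-0.3,15,27,1],
  [-11,-0.4,19,34,1],
  [-11,-0.5,23,41,1],
  [-11,-0.5,26,48,1],
])

```text
t: 10.1
eef_pos: [0.4723, 0.0615, 0.1402]
ee_rot: [-1.479, 1.571, 2.345]
force: [1.4, -0.6, 1.2]
width: 0.0128
```

```bash
python3 -c "
from h import *
go([.4695,.0045,.135],-64.6)"
```

```text
t 10.1 tcp [0.4723 0.0615 0.1402] yaw(y) -50.86 F [ 1.4 -0.6  1.2] w 0.0128 q [ 0.54  0.13 -0.56 -0.   -0.88  0.14]
delta cm [0.52 4.24 3.82] rows 1.4 roll 13.74
```

Request:
step_arm([
  [0,1.5,1.3,5,1],
  [0,3,2.6,10,1],
  [0,4.3,3.9,14,1],
  [0,4.3,3.9,14,1],
  [0,4.3,3.9,14,1],
  [0,4.3,3.9,14,1],
  [0,4.3,3.9,14,1],
  [0,4.3,3.9,14,1],
  [0,4.3,3.9,14,1],
  [0,4.3,3.9,14,1],
])

```text
t: 10.93
eef_pos: [0.4708, 0.0065, 0.14]
ee_rot: [0.191, 1.571, -2.504]
force: [0.4, 0.1, 0.1]
width: 0.0125
```

```bash
cat >> h.py <<'E'
O=np.array([.5296,-.122,0]);N3=np.array([-d3[1],d3[0],0])
def loc(P):P=np.atleast_2d(P);return np.c_[(P-O)@d3,(P-O)@N3,P[:,2]]
E
python3 -c "
from h import *
go([.4695,.0045,.135],-64.6)
s=get_state();print(loc(s['eef_pos']))
w=grab_frame('wrist');save(w,'w4.png')
g=grab_frame('scene');save(g,'s4.png',(180,130,340,250),5);np.savez('s4.npz',**g)
for d in masks_of('strip','scene')[:2]:
  P=loc(maskpts(g,d['mask']));print(d['conf'],d['extent'],np.round(np.percentile(P,[2,10,50,90,98],axis=0),4).tolist())
f=grab_frame('top');save(f,'t4.png',(340,190,480,300),5)
for d in masks_of('strip','top')[:2]:
  P=loc(maskpts(f,d['mask']));print(d['conf'],d['extent'],np.round(np.percentile(P,[2,10,50,90,98],axis=0),4).tolist())
"
```

```text
t 10.9333 tcp [0.4708 0.0065 0.14  ] yaw(y) -64.42 F [0.4 0.1 0.1] w 0.0125 q [ 0.43  0.12 -0.57  0.   -0.88  0.01]
delta cm [0.5  0.13 0.2 ] rows 0.1 roll 0.18
[[-0.14131851  0.00200925  0.14003832]]
0.8 [289.6, 184.7, 320.8, 199.0] [[-0.1779, -0.1584, 0.0], [-0.1744, -0.0029, 0.1113], [-0.1538, 0.0072, 0.1235], [-0.1074, 0.0109, 0.1352], [-0.1016, 0.0126, 0.1378]]
```

View pics/s4.png

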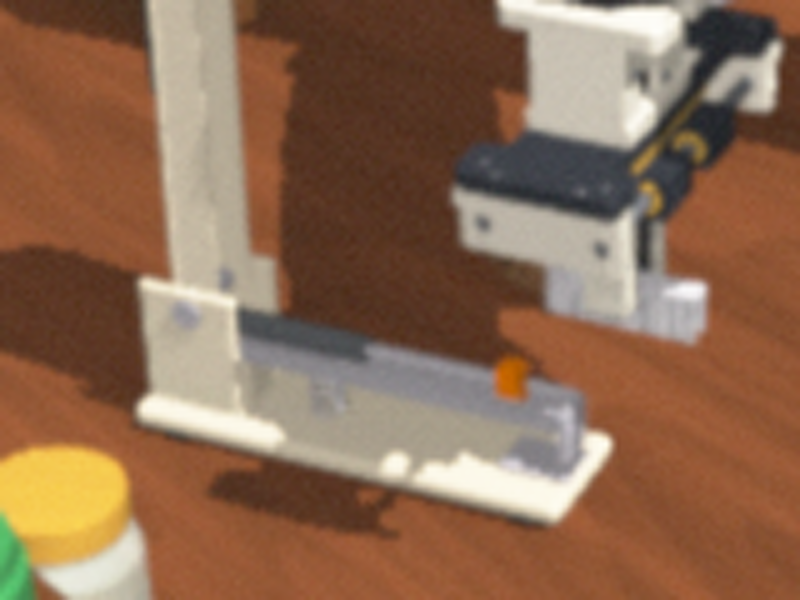

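View pics/w4.png

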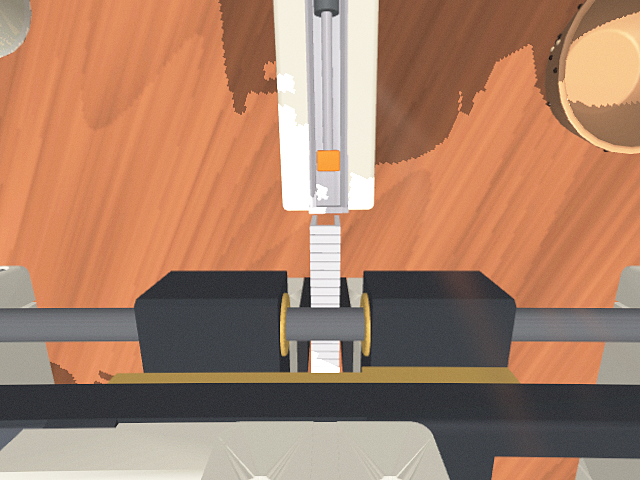

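```bash
cat > m.py <<'E'
from h import *
s=get_state();w=grab_frame('wrist');save(w,'w5c.png',(270,130,380,250),5);np.savez('w5.npz',**w)
u,v=np.meshgrid(range(295,365),range(60,260));P=pts(w,np.c_[u.ravel(),v.ravel()],s)
X=loc(P)
print('tcp',loc(s['eef_pos']))
k=(X[:,2]>.12);print('strip',k.sum(),np.round(np.nanpercentile(X[k],[1,5,50,95,99],axis=0),4).tolist())
k=(X[:,2]>.064)&(X[:,2]<.075);print('orange',k.sum(),np.round(np.nanpercentile(X[k],[1,50,99],axis=0),4).tolist())
k=(X[:,2]>.05)&(X[:,2]<.06)&(X[:,0]<-.03);print('lips',k.sum(),np.round(np.nanpercentile(X[k],[1,50,99],axis=0),4).tolist())
E
python3 m.py
```

```text
tcp [[-0.14102153  0.00178186  0.14002104]]
strip 1109 [[-0.1188, -0.0037, 0.1228], [-0.1183, -0.0032, 0.1312], [-0.1107, 0.0028, 0.1355], [-0.1041, 0.0084, 0.1366], [-0.1039, 0.0089, 0.1371]]
orange 478 [[-0.086, -0.0053, 0.0679], [-0.0802, 0.0012, 0.0694], [-0.0745, 0.0077, 0.071]]
lips 2284 [[-0.1136, -0.0112, 0.0513], [-0.0706, 0.0003, 0.0547], [-0.0308, 0.0136, 0.0598]]
```

View pics/w5c.png

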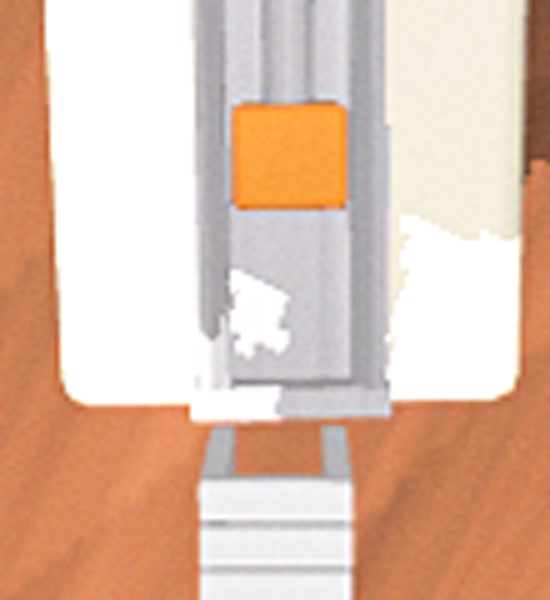

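```bash
python3 -c "
from h import *
w=dict(np.load('w5.npz'));s=get_state();c=lambda a:np.array(a)/5+[270,130]
for n,p,z in(('strip',[[199,478],[353,478],[199,595],[355,595]],.1355),('nose',[[190,388],[390,383]],.053),('lips',[[193,250],[388,250],[195,20],[386,20]],.0555),('floor',[[228,370],[352,370],[228,240],[352,240]],.046),('orange',[[232,209],[347,209],[233,103],[347,103]],.069)):
  print(n,np.round(loc(onplane(w,c(p),z,s)),4).tolist())
"
```

```text
strip [[-0.104, 0.0089, 0.1355], [-0.104, -0.0042, 0.1355], [-0.1143, 0.009, 0.1355], [-0.1143, -0.0045, 0.1355]]
nose [[-0.1106, 0.0134, 0.053], [-0.1099, -0.0127, 0.053]]
lips [[-0.0925, 0.0128, 0.0555], [-0.0924, -0.0119, 0.0555], [-0.0647, 0.0123, 0.0555], [-0.0646, -0.0111, 0.0555]]
floor [[-0.1094, 0.0086, 0.046], [-0.1093, -0.008, 0.046], [-0.0921, 0.0086, 0.046], [-0.0921, -0.0078, 0.046]]
orange [[-0.0864, 0.0075, 0.069], [-0.0864, -0.0061, 0.069], [-0.0743, 0.0073, 0.069], [-0.0742, -0.0059, 0.069]]
```

The strip sits about 2 mm off the channel's centreline, and its back end clears the follower by 17 mm. I'll centre it and lower it to just above the nose plate.

Request:
step_arm([
  [0,0,0.18,-0.2,1],
  [1.5,0,0.18,-0.2,1],
  [3,0,0.18,0.2,1],
  [4,0,0.18,0.2,1],
  [5,0,0.18,0.2,1],
  [5.4,0,0.18,0.2,1],
  [5.4,0,0.18,0.2,1],
  [5.4,0,0.18,0.2,1],
  [5.4,0,0.18,0.2,1],
  [5.4,0,0.18,0.2,1],
])

```text
t: 12.07
eef_pos: [0.4696, 0.0054, 0.0867]
ee_rot: [3.047, 1.57, 0.347]
force: [0.1, -0.4, -1.0]
width: 0.0125
```

```bash
python3 -c "
from h import *
s=get_state();go(s['eef_pos'],-64.6);print(loc(s['eef_pos']))
w=grab_frame('wrist');save(w,'w6c.png',(270,100,380,220),5)
g=grab_frame('scene');save(g,'s6.png',(180,130,340,250),5)
u,v=np.meshgrid(range(295,365),range(60,260));X=loc(pts(w,np.c_[u.ravel(),v.ravel()],s))
k=(X[:,2]>.0755)&(X[:,2]<.1);print('strip',k.sum(),np.round(np.nanpercentile(X[k],[1,5,50,95,99],axis=0),4).tolist())
"
```

```text
t 12.0667 tcp [0.4696 0.0054 0.0867] yaw(y) -64.68 F [ 0.1 -0.4 -1. ] w 0.0125 q [ 0.43  0.19 -0.64  0.   -0.74  0.01]
delta cm [0. 0. 0.] rows 0.0 roll -0.08
[[-0.14086464  0.00042622  0.08670948]]
strip 1066 [[-0.1188, -0.0051, 0.0776], [-0.1181, -0.0047, 0.0805], [-0.1108, 0.0011, 0.0822], [-0.104, 0.0069, 0.0833], [-0.1038, 0.0074, 0.0837]]
```

View pics/w6c.png

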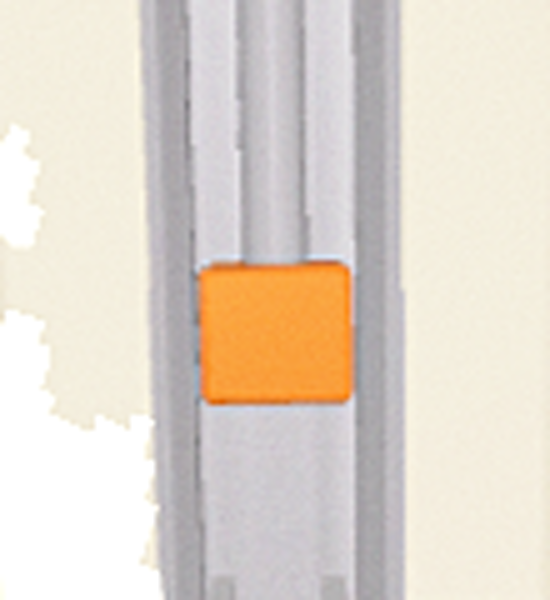

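View pics/s6.png

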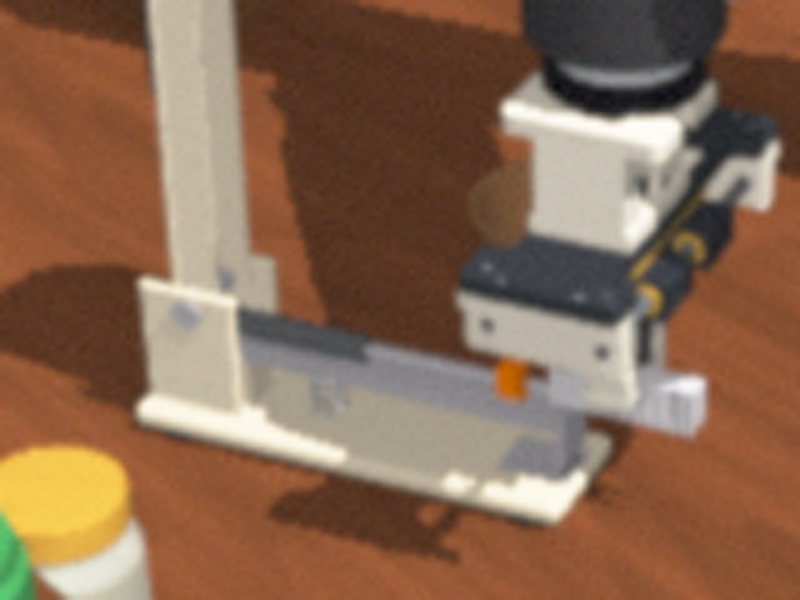

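Request:
step_arm([
  [0.15,0.5,0.06,0,1],
  [0.15,1.5,0.06,0,1],
  [0.15,2.5,0.06,0,1],
  [0.15,3.5,0.06,0,1],
  [0.15,4.5,0.06,0,1],
  [0.15,5.5,0.06,0,1],
  [0.15,6.5,0.06,0,1],
  [0.15,7.1,0.06,0,1],
  [0.15,7.4,0.06,0,1],
  [0.15,7.4,0.06,0,1],
], squeeze=45)

```text
t: 13.0
eef_pos: [0.5013, -0.0625, 0.0847]
ee_rot: [3.093, 1.569, 0.392]
force: [0.6, 6.9, 1.6]
width: 0.0127
```

```bash
cat > m2.py <<'E'
import sys
from h import *
tag=sys.argv[1]
s=get_state();go(s['eef_pos'],-64.6);print(loc(s['eef_pos']))
w=grab_frame('wrist');save(w,f'w{tag}.png',(240,60,400,240),4)
g=grab_frame('scene');save(g,f's{tag}.png',(180,130,340,250),5)
u,v=np.meshgrid(range(295,365),range(40,290));X=loc(pts(w,np.c_[u.ravel(),v.ravel()],s))
px=w['pixels'][40:290,295:365].reshape(-1,3).astype(int)
k=(X[:,2]>.065)&(X[:,2]<.1)
o=(px[:,0]-px[:,2]>90)&k
if o.any():print('orange',o.sum(),np.round(np.nanpercentile(X[o],[2,50,98],axis=0),4).tolist())
k&=~o&(abs(px[:,0]-px[:,2])<40)&(X[:,0]<-.02)
if k.any():print('strip',k.sum(),np.round(np.nanpercentile(X[k],[1,5,50,95,99],axis=0),4).tolist())
for r in rail(g,.12,.22)[::2]:print(*r)
E
python3 m2.py 7
```

```text
t 13.0 tcp [ 0.5013 -0.0625  0.0847] yaw(y) -64.74 F [0.6 6.9 1.6] w 0.0127 q [ 0.27  0.25 -0.56 -0.   -0.76  0.18]
delta cm [0. 0. 0.] rows 0.0 roll -0.14
[[-6.59259083e-02 -1.95016760e-05  8.46635920e-02]]
orange 803 [[-0.0283, -0.0045, 0.0673], [-0.0223, 0.0022, 0.0694], [-0.0168, 0.0085, 0.0709]]
strip 2477 [[-0.0576, -0.0149, 0.0701], [-0.0566, -0.0116, 0.074], [-0.0457, 0.0005, 0.0801], [-0.0295, 0.0098, 0.0823], [-0.0289, 0.0131, 0.0859]]
0.13 126 0.0722 0.0829 0.0925
0.17 195 -0.0909 0.075 0.09
0.21 161 -0.0856 0.0791 0.0917
```

View pics/w7.png

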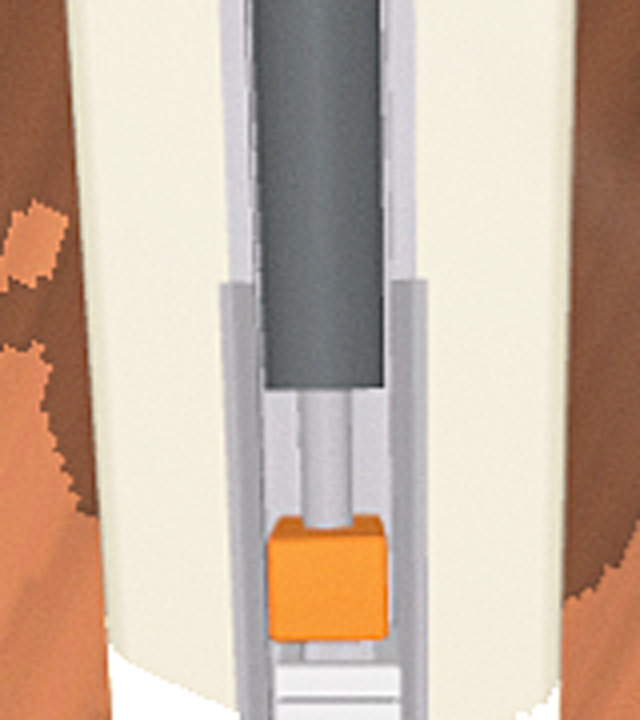

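View pics/s7.png

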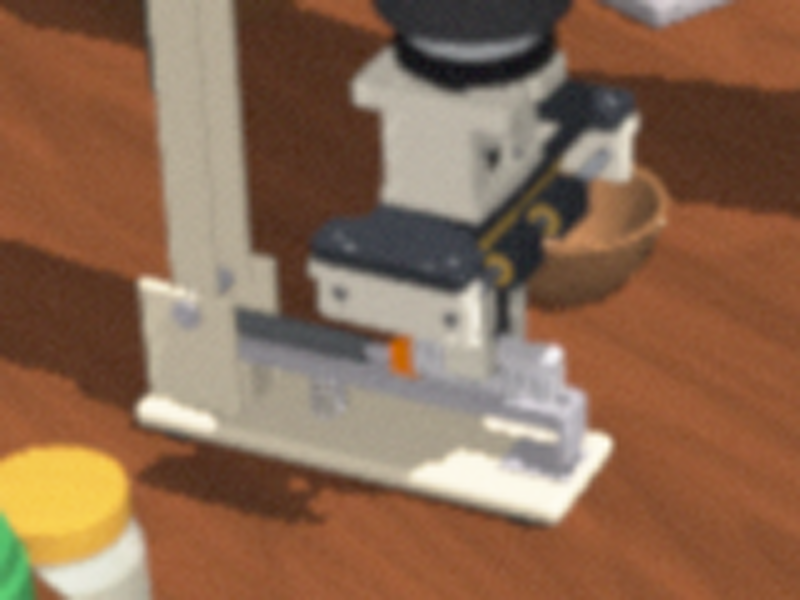

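```bash
python3 -c "
from h import *
w=dict(np.load('w5.npz'));s=get_state();c=lambda a:np.array(a)/4+[240,60]
for n,p,z in(('strip',[[275,665],[401,665],[273,715],[402,715]],.0815),('liptop outer',[[220,285],[427,285],[236,640],[430,640]],.0555),('floor',[[262,480],[391,480]],.046),('orange',[[268,638],[388,638],[271,540],[383,540]],.069)):
  print(n,np.round(loc(onplane(w,c(p),z,s)),4).tolist())
"
```

```text
strip [[-0.0293, 0.0072, 0.0815], [-0.0293, -0.006, 0.0815], [-0.0347, 0.0075, 0.0815], [-0.0348, -0.0062, 0.0815]]
liptop outer [[0.0096, 0.0142, 0.0555], [0.0096, -0.0097, 0.0555], [-0.0321, 0.0132, 0.0555], [-0.0321, -0.0107, 0.0555]]
floor [[-0.0135, 0.0102, 0.046], [-0.0135, -0.0061, 0.046]]
orange [[-0.029, 0.0085, 0.069], [-0.029, -0.0051, 0.069], [-0.0179, 0.008, 0.069], [-0.0179, -0.0044, 0.069]]
```

The follower is back 58 mm, the strip hasn't slipped, and its front clears the nose by about 5 mm. The channel is turned roughly 0.8° from my estimate, so I'll correct that and lower.

Request:
step_arm([
  [0,0,-0.05,-0.8,1],
  [0.1,0,-0.05,-0.8,1],
  [0.25,0,-0.05,-0.8,1],
  [0.4,0,-0.05,-0.8,1],
  [0.55,0,-0.05,-0.8,1],
  [0.7,0,-0.05,-0.8,1],
  [0.85,0,-0.05,-0.8,1],
  [0.95,0,-0.05,-0.8,1],
  [0.95,0,-0.05,-0.8,1],
  [0.95,0,-0.05,-0.8,1],
])

```text
t: 13.93
eef_pos: [0.5005, -0.0621, 0.0759]
ee_rot: [-0.012, 1.57, -2.698]
force: [-5.8, 5.6, 13.3]
width: 0.0124
```

```bash
python3 m2.py 8
```

```text
t 13.9333 tcp [ 0.5005 -0.0621  0.0759] yaw(y) -63.88 F [-5.8  5.6 13.3] w 0.0124 q [ 0.27  0.26 -0.57  0.   -0.74  0.19]
delta cm [0. 0. 0.] rows 0.0 roll 0.72
[[-0.06664889 -0.00059848  0.07588318]]
orange 902 [[-0.0289, -0.0046, 0.0661], [-0.0229, 0.0021, 0.0694], [-0.0175, 0.0085, 0.0707]]
strip 2333 [[-0.0583, -0.0152, 0.066], [-0.0573, -0.0116, 0.0687], [-0.0465, 0.0001, 0.0714], [-0.0308, 0.0088, 0.0737], [-0.0297, 0.0126, 0.0773]]
0.13 157 -0.1033 0.0792 0.0918
0.17 222 -0.0908 0.0732 0.0889
0.21 148 -0.0589 0.0792 0.0934
```

View pics/w8.png

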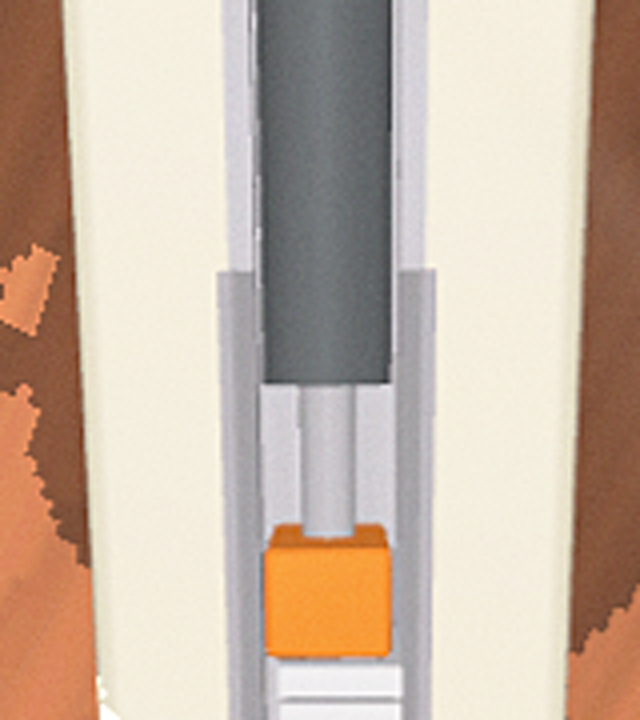

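View pics/s8.png

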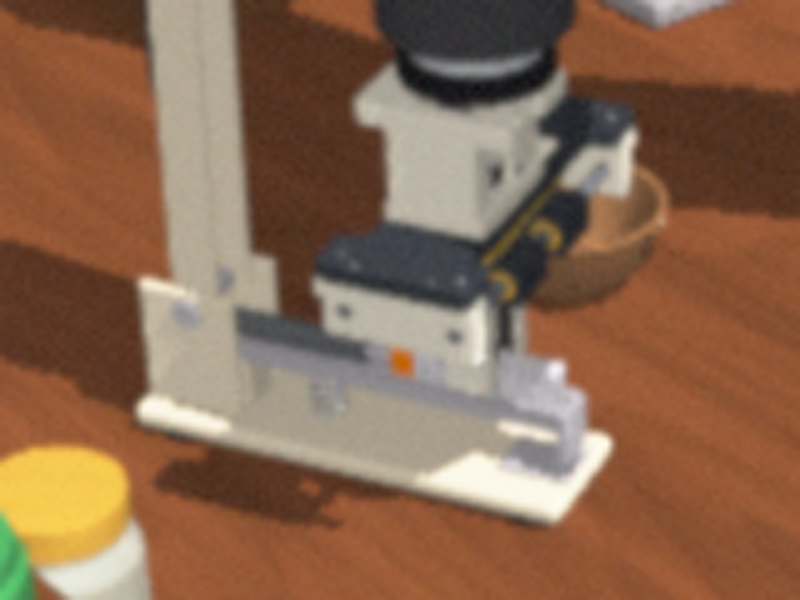

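The strip is down on the floor: its top is about 0.072 and vertical contact reads 13 N. I'll relieve the pressure slightly and release.

Request:
step_arm([
  [-0.1,0,0,0,1],
  [-0.1,0,0,0,1],
  [-0.1,0,0,0,0.8],
  [-0.1,0,0,0,0.65],
  [-0.1,0,0,0,0.55],
  [-0.1,0,0,0,0.5],
  [-0.1,0,0,0,0.5],
  [-0.1,0,0,0,0.5],
  [-0.1,0,0,0,0.5],
  [-0.1,0,0,0,0.5],
])

```text
t: 14.87
eef_pos: [0.5007, -0.0617, 0.0761]
ee_rot: [0.817, 1.571, -1.869]
force: [-0.4, -0.1, 0.2]
width: 0.0433
```

```bash
python3 m2.py 9
```

```text
t 14.8667 tcp [ 0.5007 -0.0617  0.0761] yaw(y) -63.88 F [-0.4 -0.1  0.2] w 0.0433 q [ 0.27  0.26 -0.57  0.   -0.74  0.19]
delta cm [0. 0. 0.] rows 0.0 roll 0.72
[[-0.06687482 -0.00025167  0.07606397]]
orange 874 [[-0.0336, -0.0043, 0.0665], [-0.0275, 0.002, 0.0695], [-0.0221, 0.0085, 0.0709]]
strip 1656 [[-0.0588, -0.0061, 0.0692], [-0.0576, -0.0056, 0.0701], [-0.0463, 0.0002, 0.0715], [-0.0348, 0.0062, 0.0725], [-0.0343, 0.0066, 0.0729]]
0.13 166 -0.0966 0.0784 0.0921
0.17 212 -0.0909 0.073 0.0893
0.21 155 -0.0647 0.0789 0.0936
```

View pics/w9.png

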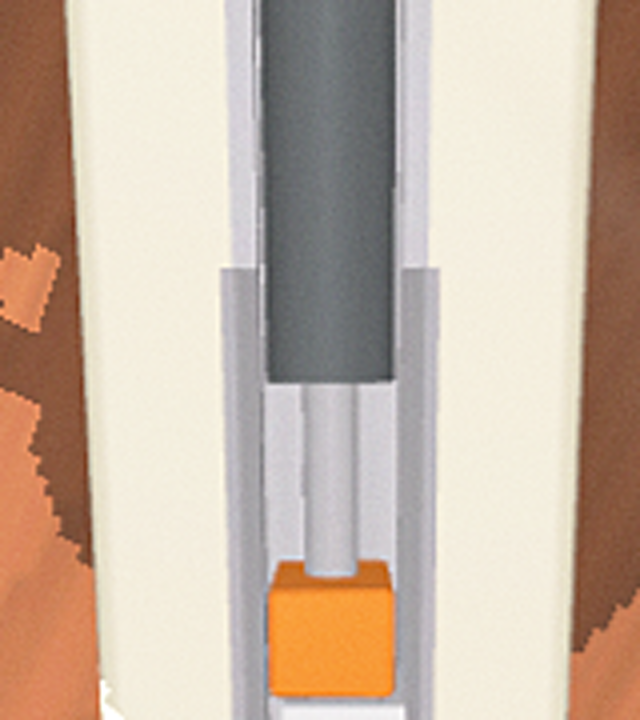

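View pics/s9.png

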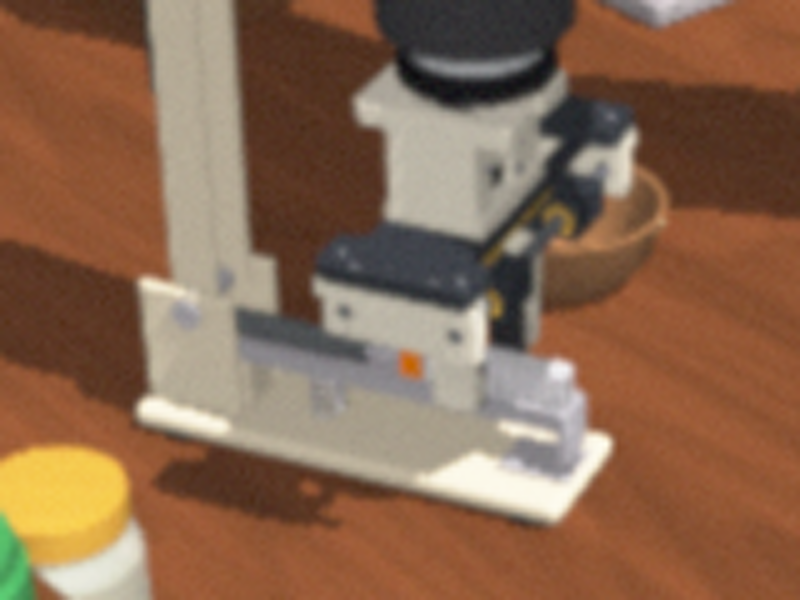

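The follower face sprung forward from −0.029 to −0.034, about 53 mm back, and the strip top is level at 0.0715. So it looks seated. I'll rise, back off and check.

Request:
step_arm([
  [-1,0,0,0,0.5],
  [-4,0,0,0,0.5],
  [-8,0,0,0,0.5],
  [-12,-1,0,0,0.2],
  [-15,-4,0,0,0],
  [-17,-8,0,0,0],
  [-17,-9,0,0,0],
  [-17,-9,0,0,0],
  [-17,-9,0,0,0],
  [-17,-9,0,0,0],
])

```text
t: 15.8
eef_pos: [0.4609, 0.0189, 0.2462]
ee_rot: [0.374, 1.571, -2.311]
force: [-0.8, -1.0, -1.3]
width: 0.0845
```

```bash
cat > m3.py <<'E'
from h import *
s=get_state();go(s['eef_pos'],-64.6);print(loc(s['eef_pos']))
w=grab_frame('wrist');save(w,'w10.png',(260,60,420,260),4)
g=grab_frame('scene');f=grab_frame('top');np.savez('s10.npz',**g);np.savez('t10.npz',**f);np.savez('w10.npz',**w);np.save('w10T.npy',T_tool(s))
save(g,'s10.png',(180,60,340,250),4)
u,v=np.meshgrid(range(260,420),range(0,270));X=loc(pts(w,np.c_[u.ravel(),v.ravel()],s))
px=w['pixels'][0:270,260:420].reshape(-1,3).astype(int)
k=(X[:,2]>.063)&(X[:,2]<.08)&(X[:,0]<.0)
o=(px[:,0]-px[:,2]>90)&k
print('orange',o.sum(),np.round(np.nanpercentile(X[o],[2,50,98],axis=0),4).tolist())
k&=~o&(X[:,0]<-.03)
print('strip',k.sum(),np.round(np.nanpercentile(X[k],[1,5,50,95,99],axis=0),4).tolist());Q=X[k][:,:2];print(cv2.minAreaRect(Q.astype(np.float32)))
A=np.c_[X[k],np.ones(k.sum())];print('plane slope',np.linalg.lstsq(A[:,[0,1,3]],A[:,2],rcond=None)[0])
for nm,fr in(('s',g),('t',f),('w',w)):
  uu,vv=np.meshgrid(range(640),range(480));Y=loc(pts(fr,np.c_[uu.ravel(),vv.ravel()],s))
  k=(abs(Y[:,1])<.02)&(Y[:,0]>.04)&(Y[:,0]<.13)&(Y[:,2]>.2);
  if k.any():print(nm,'rail top',np.round(np.percentile(Y[k],[1,50,98,99.5],axis=0),4).tolist())
  k=(abs(Y[:,1])<.04)&(abs(Y[:,1])>.019)&(Y[:,0]>.04)&(Y[:,0]<.13)&(Y[:,2]>.06)&(Y[:,2]<.13)
  if k.any():print(nm,'cheek',k.sum(),np.round(np.percentile(Y[k],[2,50,95,98],axis=0),4).tolist())
for r in rail(g,.12,.28)[::2]:print(*r)
E
python3 m3.py
```

```text
t 15.8 tcp [0.4609 0.0189 0.2462] yaw(y) -63.86 F [-0.8 -1.  -1.3] w 0.0845 q [ 0.47 -0.   -0.43  0.   -1.14 -0.01]
delta cm [0. 0. 0.] rows 0.0 roll 0.74
[[-0.15672109 -0.00161833  0.24617023]]
orange 247 [[-0.0339, -0.0045, 0.0676], [-0.0283, 0.0021, 0.0694], [-0.0231, 0.0087, 0.0709]]
strip 1422 [[-0.1089, -0.0066, 0.0686], [-0.1055, -0.0058, 0.0696], [-0.0697, 0.0001, 0.0715], [-0.0374, 0.0058, 0.0728], [-0.0344, 0.0069, 0.0732]]
((-0.06979776918888092, 0.0001615714281797409), (0.07999469339847565, 0.013972239568829536), 2.3908777236938477)
plane slope [ 0.00020537 -0.01852605  0.07138358]
s rail top [[0.0691, -0.0162, 0.2009], [0.0811, -0.0025, 0.242], [0.0991, 0.0198, 0.279], [0.1, 0.02, 0.2796]]
s cheek 278 [[0.0632, 0.0192, 0.0608], [0.0864, 0.025, 0.0811], [0.1087, 0.0307, 0.1244], [0.1112, 0.0314, 0.127]]
t rail top [[0.0673, -0.0127, 0.2014], [0.0809, 0.0029, 0.2766], [0.0974, 0.0194, 0.2803], [0.0986, 0.0199, 0.2806]]
t cheek 100 [[0.0603, -0.0203, 0.0615], [0.0815, 0.0248, 0.0829], [0.1059, 0.0294, 0.118], [0.1091, 0.0298, 0.122]]
0.13 120 0.0743 0.0832 0.0931
0.17 118 0.073 0.0816 0.0914
0.21 132 0.0726 0.0824 0.0952
0.25 140 0.0718 0.0806 0.0928
```

View pics/w10.png

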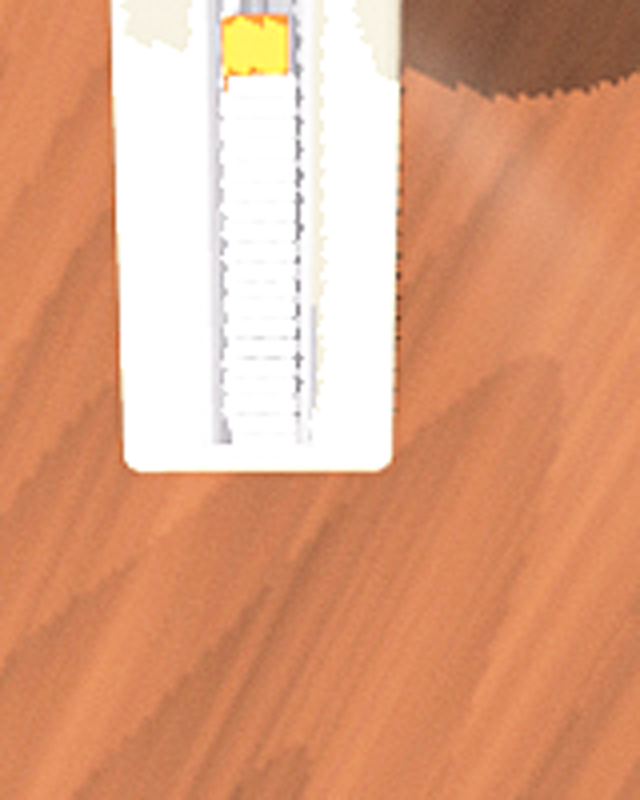

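View pics/s10.png

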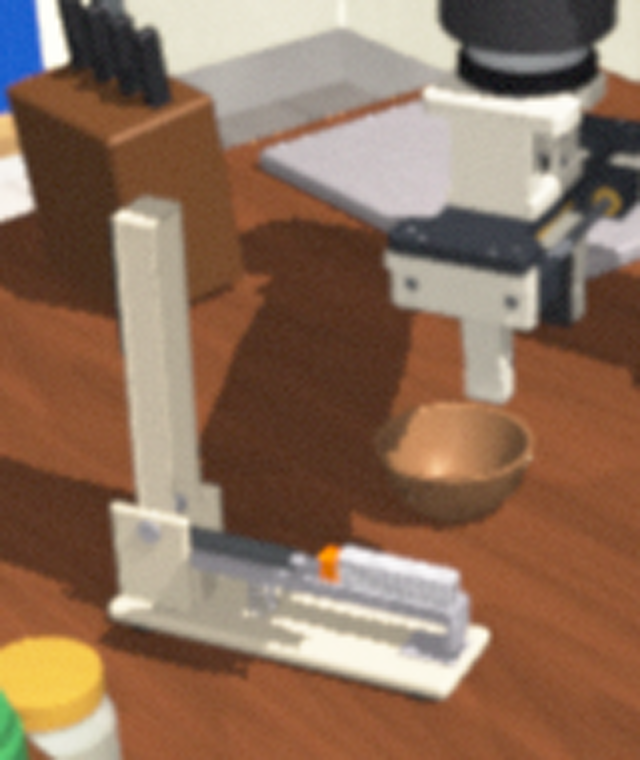

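The strip is seated: it spans x −0.109 to −0.034, level, with the follower against its back end. Now over the rail tip (top z 0.280) to get behind the pad.

Request:
step_arm([
  [-4,0,0,0,1],
  [-8,0,0,0,1],
  [-9,3,0,0,1],
  [-9,7,0,0,1],
  [-9,11,0,0,1],
  [-9,15,0,0,1],
  [-9,19,0,0,1],
  [-9,23,0,0,1],
  [-9,27,0,0,1],
  [-9,30.2,0,0,1],
], squeeze=20)

```text
t: 16.78
eef_pos: [0.5944, -0.2558, 0.3344]
ee_rot: [-0.433, 1.568, -3.12]
force: [0.5, 1.2, 0.7]
width: 0.0265
```

```bash
python3 -c "
from h import *
s=get_state();print(loc(s['eef_pos']));go(O+.145*d3+.003*N3+[0,0,.262])
g=grab_frame('scene');save(g,'s11.png',(160,0,360,250),3)"
```

```text
[[0.14864688 0.00120455 0.33442737]]
t 16.7833 tcp [ 0.5944 -0.2558  0.3344] yaw(y) -64.01 F [0.5 1.2 0.7] w 0.0265 q [-0.11  0.27  0.09  0.   -1.39  0.56]
delta cm [ 7.24 -0.36 -0.2 ] rows 1.7 roll None
```

View pics/s11.png

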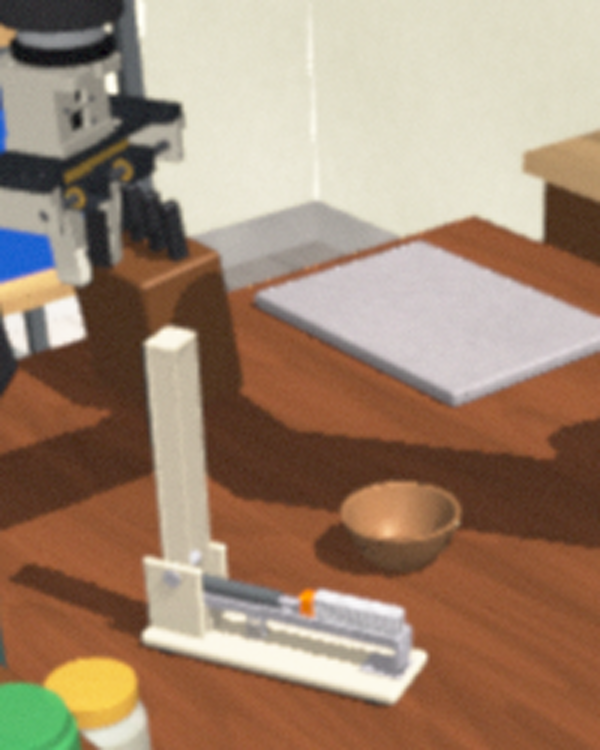

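Request:
step_arm([
  [3.5,0,-0.2,0,1],
  [7.2,0,-0.2,0,1],
  [7.6,-0.4,-0.2,0,1],
  [7.6,-2,-0.2,0,1],
  [7.6,-3.5,-0.2,0,1],
  [7.7,-5,-0.2,0,1],
  [7.8,-6.5,-0.2,0,1],
  [8,-8,-0.2,0,1],
  [8.2,-9.5,-0.2,0,1],
  [8.2,-10,-0.2,0,1],
])

```text
t: 17.67
eef_pos: [0.5509, -0.1595, 0.2549]
ee_rot: [2.948, 1.57, 0.263]
force: [0.4, -1.4, 0.4]
width: 0.0006
```

```bash
python3 -c "
from h import *
s=get_state();print(loc(s['eef_pos']));go(O+.0044*d3+.003*N3+[0,0,.231])
go(O-.0327*d3+.003*N3+[0,0,.198])
g=grab_frame('scene');save(g,'s12.png',(160,0,360,250),3)"
```

```text
[[0.04303929 0.00319773 0.25492712]]
t 17.6667 tcp [ 0.5509 -0.1595  0.2549] yaw(y) -63.82 F [ 0.4 -1.4  0.4] w 0.0006 q [ 0.06  0.18 -0.2  -0.   -1.18  0.4 ]
delta cm [ 2.39 -3.86 -0.03] rows 1.1 roll None
t 17.6667 tcp [ 0.5509 -0.1595  0.2549] yaw(y) -63.82 F [ 0.4 -1.4  0.4] w 0.0006 q [ 0.06  0.18 -0.2  -0.   -1.18  0.4 ]
delta cm [ 5.69 -7.57 -0.08] rows 2.3 roll None
```

View pics/s12.png

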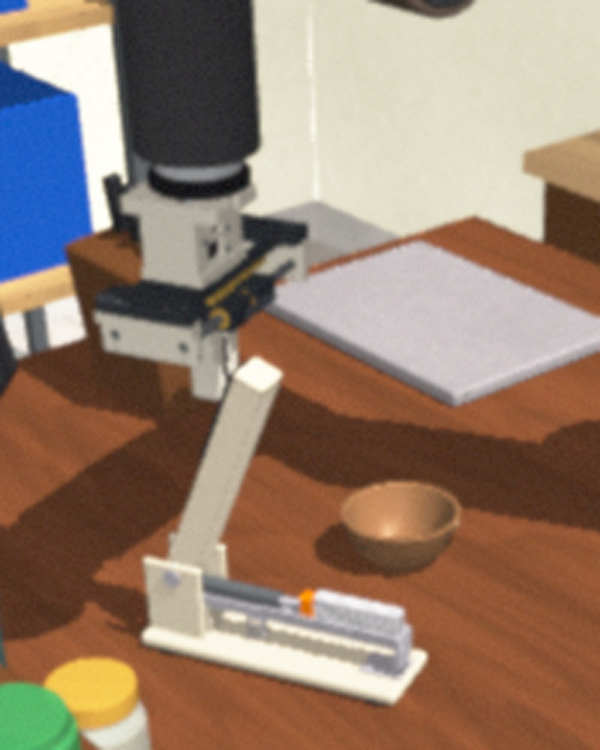

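Request:
step_arm([
  [0.6,-1.2,0,0,1],
  [1.4,-2.5,0,0,1],
  [2.4,-3.9,0,0,1],
  [3.1,-4.8,0,0,1],
  [3.9,-5.8,0,0,1],
  [4.8,-6.7,0,0,1],
  [5.7,-7.6,0,0,1],
  [6.7,-8.3,0,0,1],
  [7.7,-9,0,0,1],
  [7.7,-9,0,0,1],
])

```text
t: 18.55
eef_pos: [0.5103, -0.0797, 0.1745]
ee_rot: [-0.483, 1.567, 3.115]
force: [-0.5, -0.3, -0.8]
width: 0.0003
```

```bash
python3 -c "
from h import *
s=get_state();print(loc(s['eef_pos']));go(O-.0584*d3+.003*N3+[0,0,.156])
go(O-.0705*d3+.002*N3+[0,0,.108])
g=grab_frame('scene');save(g,'s13.png',(160,0,360,250),3)"
```

```text
[[-0.04651348  0.00072031  0.17454128]]
t 18.55 tcp [ 0.5103 -0.0797  0.1745] yaw(y) -63.87 F [-0.5 -0.3 -0.8] w 0.0003 q [ 0.22  0.16 -0.43 -0.   -0.99  0.23]
delta cm [ 1.86 -1.18 -0.25] rows 0.5 roll None
t 18.55 tcp [ 0.5103 -0.0797  0.1745] yaw(y) -63.87 F [-0.5 -0.3 -0.8] w 0.0003 q [ 0.22  0.16 -0.43 -0.   -0.99  0.23]
delta cm [ 6.66 -2.39 -0.18] rows 1.7 roll None
```

View pics/s13.png

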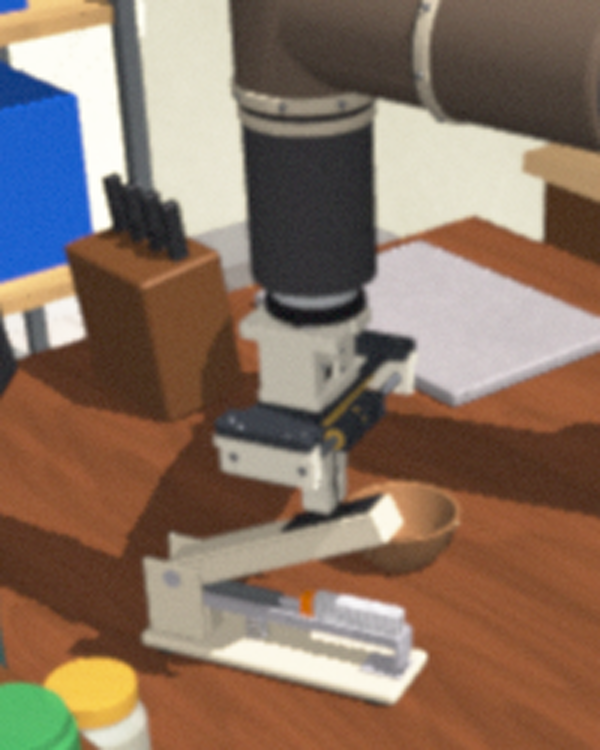

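The rail is past halfway, with the fingers on the pad. Pressing on down.

Request:
step_arm([
  [0.9,-0.6,-0.1,0,1],
  [1.8,-1.2,-0.2,0,1],
  [2.7,-1.5,-0.2,0,1],
  [3.5,-1.8,-0.2,0,1],
  [4.3,-2,-0.2,0,1],
  [5,-2.2,-0.2,0,1],
  [5.6,-2.3,-0.2,0,1],
  [6.1,-2.4,-0.2,0,1],
  [6.5,-2.4,-0.2,0,1],
  [6.5,-2.4,-0.2,0,1],
])

```text
t: 19.43
eef_pos: [0.5029, -0.0582, 0.1112]
ee_rot: [-0.288, 1.569, -2.974]
force: [-0.0, 0.5, -0.3]
width: 0.0003
```

```bash
cat > m4.py <<'E'
import sys
from h import *
s=get_state();go(s['eef_pos']);print(loc(s['eef_pos']))
g=grab_frame('scene');save(g,f's{sys.argv[1]}.png',(160,60,360,250),4)
Y=loc(pts(g,np.stack(np.meshgrid(range(640),range(480)),-1).reshape(-1,2)))
for x in np.arange(-.12,.1,.02):
  k=(abs(Y[:,1]-.002)<.013)&(abs(Y[:,0]-x)<.008)&(Y[:,2]>.05)&(Y[:,2]<.13)
  if k.sum()>3:print(round(x,2),k.sum(),np.round(np.percentile(Y[k,2],[50,90]),4))
E
python3 m4.py 14
```

```text
t 19.4333 tcp [ 0.5029 -0.0582  0.1112] yaw(y) -63.89 F [-0.   0.5 -0.3] w 0.0003 q [ 0.27  0.21 -0.53 -0.   -0.83  0.18]
delta cm [0. 0. 0.] rows 0.0 roll None
[[-0.06906028  0.00322238  0.11115082]]
-0.12 70 [0.0811 0.0945]
-0.1 75 [0.0915 0.0956]
-0.08 113 [0.096  0.1235]
-0.06 33 [0.0643 0.0922]
-0.04 57 [0.0905 0.0943]
-0.02 51 [0.0861 0.0907]
0.0 46 [0.0863 0.0891]
0.02 42 [0.0866 0.0887]
0.04 44 [0.0865 0.0879]
0.06 37 [0.086  0.0877]
0.08 29 [0.085  0.0863]
```

View pics/s14.png

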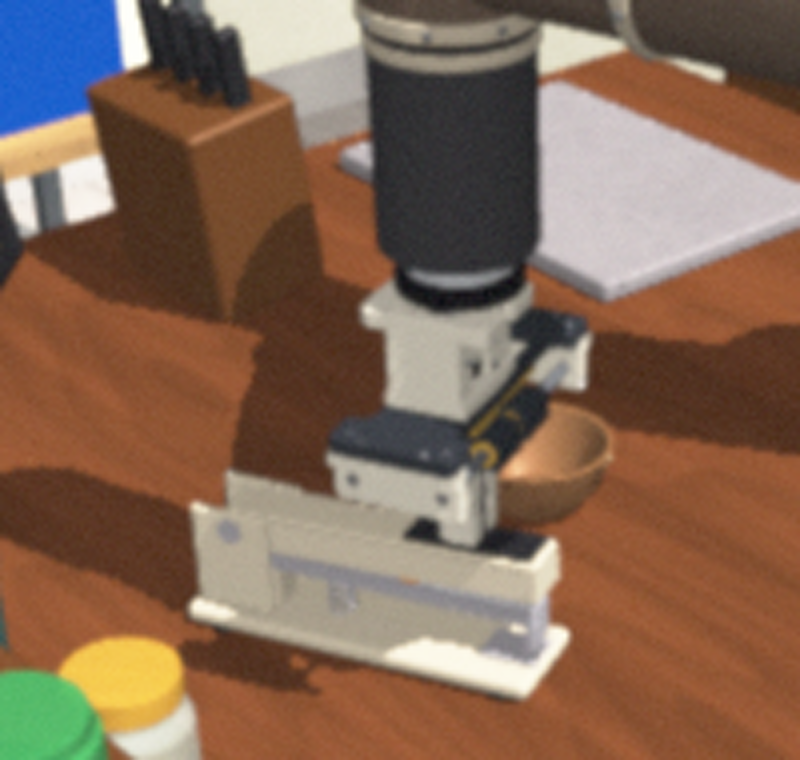

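Request:
step_arm([
  [0.1,0,0,0,1],
  [0.15,0,0,0,1],
  [0.2,0,0,0,1],
  [0.25,0,0,0,1],
  [0.3,0,0,0,1],
  [0.35,0,0,0,1],
  [0.4,0,0,0,1],
  [0.45,0,0,0,1],
  [0.45,0,0,0,1],
  [0.45,0,0,0,1],
])

```text
t: 20.32
eef_pos: [0.5033, -0.0581, 0.1075]
ee_rot: [-0.216, 1.571, -2.902]
force: [1.0, -0.4, -0.5]
width: 0.0001
```

```bash
python3 m4.py 15
```

```text
t 20.3167 tcp [ 0.5033 -0.0581  0.1075] yaw(y) -63.89 F [ 1.  -0.4 -0.5] w 0.0001 q [ 0.27  0.22 -0.53 -0.   -0.82  0.18]
delta cm [0. 0. 0.] rows 0.0 roll None
[[-0.06896948  0.00361983  0.10748182]]
-0.12 61 [0.0767 0.0895]
-0.1 73 [0.0872 0.0921]
-0.08 109 [0.0936 0.1227]
-0.06 31 [0.0629 0.0845]
-0.04 44 [0.0892 0.0915]
-0.02 47 [0.0852 0.0878]
0.0 43 [0.0845 0.0873]
0.02 43 [0.0849 0.0869]
0.04 42 [0.085  0.0872]
0.06 39 [0.0853 0.0865]
0.08 30 [0.0849 0.0872]
```

Request:
step_arm([
  [0.05,0,0,0,1],
  [0.1,0,0,0,1],
  [0.15,0,0,0,1],
  [0.2,0,0,0,1],
  [0.25,0,0,0,1],
  [0.3,0,0,0,1],
  [0.3,0,0,0,1],
  [0.3,0,0,0,1],
  [0.3,0,0,0,1],
  [0.3,0,0,0,1],
])

```text
t: 21.2
eef_pos: [0.5034, -0.0581, 0.1052]
ee_rot: [2.399, 1.571, -0.287]
force: [-2.9, 1.8, 8.7]
width: 0.0004
```

```bash
python3 m4.py 16
```

```text
t 21.2 tcp [ 0.5034 -0.0581  0.1052] yaw(y) -63.87 F [-2.9  1.8  8.7] w 0.0004 q [ 0.27  0.22 -0.54  0.   -0.81  0.18]
delta cm [0. 0. 0.] rows 0.0 roll None
[[-0.06897332  0.00370933  0.10522355]]
-0.12 66 [0.0776 0.0868]
-0.1 69 [0.0876 0.0907]
-0.08 108 [0.0979 0.1231]
-0.06 18 [0.0698 0.0856]
-0.04 43 [0.0867 0.0889]
-0.02 44 [0.084  0.0865]
0.0 48 [0.084  0.0865]
0.02 39 [0.0839 0.0863]
0.04 44 [0.0839 0.0874]
0.06 38 [0.0841 0.0865]
0.08 35 [0.0847 0.0869]
```

A firm stop at 8.7 N, and the rail top is flat. I'll press slightly more and then lift away.

Request:
step_arm([
  [0.05,0,0,0,1],
  [0.08,0,0,0,1],
  [0.08,0,0,0,1],
  [0.08,0,0,0,1],
  [-0.5,0,0,0,1],
  [-3,0,0,0,1],
  [-6,-1,0,0,1],
  [-9,-4,0,0,1],
  [-12,-8,0,0,1],
  [-12,-10,0,0,1],
])

```text
t: 22.08
eef_pos: [0.4606, 0.033, 0.2289]
ee_rot: [2.993, 1.564, 0.307]
force: [0.9, 0.9, -0.3]
width: 0.0007
```

```bash
python3 m4.py 17; python3 -c "
from h import *
s=get_state();w=grab_frame('wrist');save(w,'w17.png')
f=grab_frame('top');save(f,'t17.png')
for nm,fr in(('top',f),('wrist',w)):
  Y=loc(pts(fr,np.stack(np.meshgrid(range(640),range(480)),-1).reshape(-1,2),s))
  for x in np.arange(-.11,.09,.04):
    k=(abs(Y[:,1]-.002)<.01)&(abs(Y[:,0]-x)<.01)&(Y[:,2]>.05)&(Y[:,2]<.13)
    if k.sum()>3:print(nm,round(x,2),k.sum(),np.round(np.median(Y[k,2]),4))
"
```

```text
t 22.0833 tcp [0.4606 0.033  0.2289] yaw(y) -63.92 F [ 0.9  0.9 -0.3] w 0.0007 q [ 0.5   0.01 -0.46  0.   -1.09 -0.05]
delta cm [0. 0. 0.] rows 0.0 roll None
[[-0.16965138  0.00414703  0.22889382]]
-0.12 65 [0.0767 0.0869]
-0.1 65 [0.088  0.0905]
-0.08 57 [0.0873 0.0901]
-0.06 55 [0.0874 0.0907]
-0.04 47 [0.0881 0.0906]
-0.02 42 [0.0835 0.086 ]
0.0 42 [0.0843 0.0861]
0.02 43 [0.084  0.0866]
0.04 39 [0.0845 0.0869]
0.06 40 [0.0846 0.0865]
0.08 31 [0.0852 0.0868]
top -0.03 72 0.086
top 0.01 73 0.0835
top 0.05 72 0.0841
wrist -0.11 644 0.0882
wrist -0.07 783 0.0885
wrist -0.03 829 0.0859
```

View pics/s17.png

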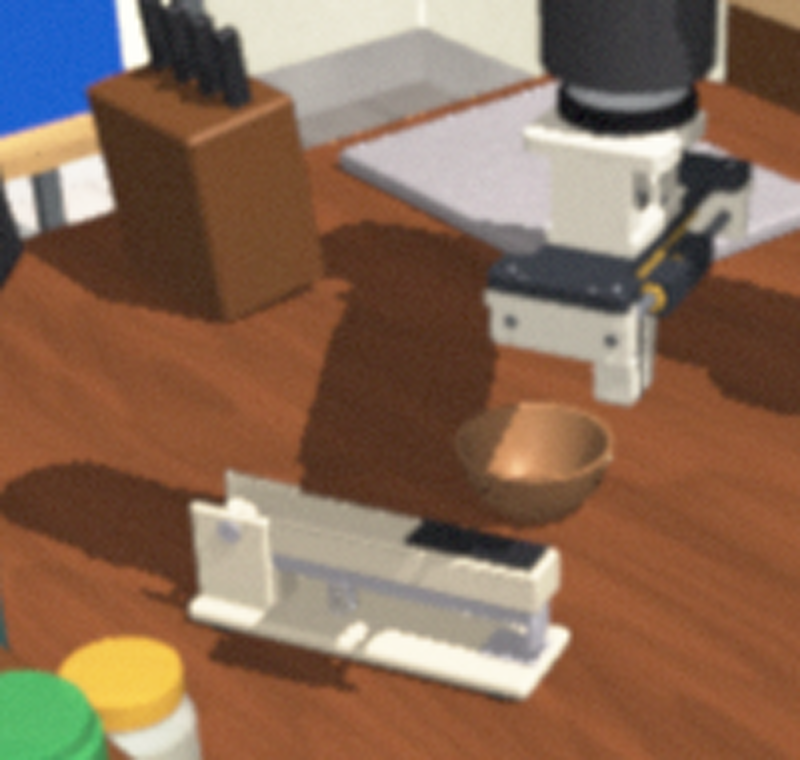

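View pics/t17.png

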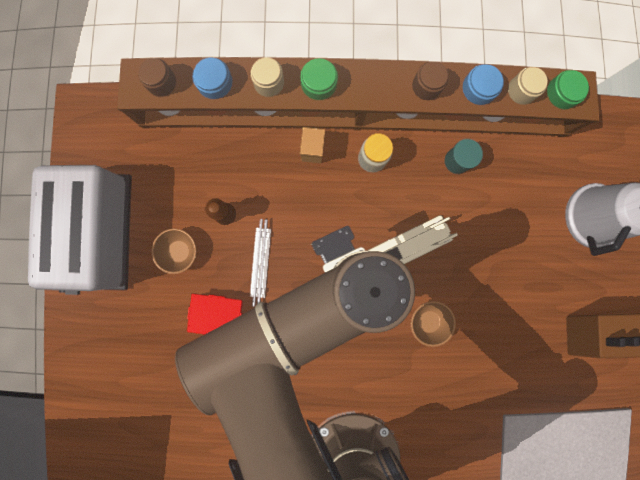

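The scene view shows the rail flat, with the pad at (480,543). The top view shows every bystander where it was. I'll let the arm settle and hand in.

Request:
step_arm([
  [0,0,0,0,1],
  [0,0,0,0,1],
  [0,0,0,0,1],
  [0,0,0,0,1],
  [0,0,0,0,1],
  [0,0,0,0,1],
  [0,0,0,0,1],
  [0,0,0,0,1],
  [0,0,0,0,1],
  [0,0,0,0,1],
])

```text
t: 23.07
eef_pos: [0.4594, 0.0317, 0.2246]
ee_rot: [2.458, 1.571, -0.227]
force: [-0.7, 0.6, -0.5]
width: 0.0001
```

```bash
python3 -c "
from h import *
print(get_state()['t'],get_state()['force']);print(job_done())"
```

```text
23.0667 [-0.71122418  0.56175799 -0.51456501]
the job is handed in; nothing more can be done
None
```

The strip is loaded and the top rail is shut. I handed the job in at about 23 s of the 64 s allowed; no verdict came back.

- **Opening:** the rail stood at about 1.2 rad, so I pushed it upright first.
- **Loading:** I pushed the strip back against the follower, lowered it behind the nose plate and let go.
- **Seating check (rail still open):**
  - The strip's top was level at 71.5 mm, against about 71 mm expected. Its centre was within about 1 mm of the seat along the channel.
  - The follower was about 53 mm back.
- **Shutting:** I pressed on the pad until it stopped firmly at about 9 N, pressed very slightly further and lifted off.
- **Final check:** the rail's top is flat to within about 2 mm along its length. The arm is clear, and the bystanders that show in the last top view look unmoved.

The shut rail hides the strip, so I could not check the strip again after closing. Early on, my yaw estimate for the stapler disagreed with a closer view by about 0.8°. I corrected that before lowering the strip.

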